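# Hold a headspace vial at the pointer of a seal-inspection lift

## Task

Stand the tall crimp-capped vial upright on the little round post of the lift stand and let go of it. Then press the stand's spring-loaded hand lever down, which raises the post, until the top of the vial's cap is level with the pointer, and keep the lever pressed there: the job finishes with the robot still holding the lever down and the vial steady at pointer height. Do not shift the pointer or knock over the other vial or the jar.

Things in the scene. Friction and masses are not known exactly. Their poses are not given: they have to be found in the camera images.
- vial: The tall sealed vial: amber glass cylinder 23 mm in diameter with a paper band and a crimped aluminium cap (21 mm in diameter), 75 mm tall overall, about 45 g, standing on the table. Origin at the centre of its underside, z up its axis. The other, short vial looks alike but is only 45 mm tall.
- vial_mid (a point): Centre of the tall vial, half-way up (37.5 mm above its underside).
- vial_cap (a point): Centre of the top face of the tall vial's cap, 75 mm above its underside.
- post: The lift's round steel post: a flat-topped disc 26 mm in diameter and 6 mm thick on a 12 mm rod. It slides vertically, 0 to 30 mm, driven by the hand lever: it rises 83 mm per rad of the lever. Origin at the centre of the disc's underside, z up.
- post_top (a point): Centre of the post's flat top, where the vial is to stand; 60 mm above the table while the lever is up. Its x and y axes are those of the stand: the post is near the stand's -y end, the hand lever 190 mm away near the +y end, the pointer beyond the post to -y. The stand is fixed to the table: an aluminium base plate 150 x 400 mm, 12 mm thick.
- lever (a joint): Angle of the spring-loaded hand lever (rad): 0 = up, at rest; grows as it is pressed down, to 0.36 at the stop. It turns about a level axle parallel to the stand's y axis, 75 mm above the table, and points from the axle towards the stand's -x. Springs back up when let go. Pressing at the pad takes about 3 N to start, 8 N half-way and 13 N at the stop.
- lever_pad (a point): Centre of the top face of the black push pad at the lever's free end, 50 mm wide (along the axle) and 44 mm long, 12 mm thick, 130 mm from the axle. About 104 mm above the table at rest, where the pad slopes up 0.18 rad away from the axle; it sinks about 47 mm over the full lever travel and moves less than 5 mm sideways. The pad moves with the lever.
- pointer_tip (a point): Mid-thickness of the free end of the pointer, a level steel blade 4 mm thick and 10 mm wide, which ends 40 mm to the stand's -y side of the post's axis. It is clamped on its 12 mm column at a height that differs from day to day (about 144 to 156 mm above the table; the cap's top is at 135 mm when the vial stands on the resting post). The pointer is not to be moved. The column's top is 152 mm above the table.
- short_vial_mid (a point): Centre of the short vial (23 mm in diameter, 45 mm tall), a bystander standing near the tall one; z up its axis.
- jar_mid (a point): Centre of the wide amber jar (44 mm in diameter, 70 mm tall), a bystander standing near the vials; z up its axis.
Mind the look-alikes: they are no part of the job. What is shaped like the part that bears jar_mid but blue or purple is not meant.

How it is judged:
By the outcome, as a careful person would: the job done as asked, in the order asked, and still so for the second after the job is handed in, while the arm keeps its last pose, push and grip.
It also fails if it takes over 53 s, if anything falls off the work surface, if the arm or the gripper's body presses on something with over 40 N, if the wrist force passes 120 N, or if a joint passes its speed limit or range.

## Robot

A 6-joint arm with a two-finger parallel gripper is mounted at the origin on the work surface. World frame = base frame: x ahead of the robot, y to its left, z up, the work surface at z = 0. Lengths are in mm, angles in rad, forces in N, time in s.
With the tool pointing down it reaches from about 275 to 1000 mm from the base axis. Payload 8.4 kg.
Tool frame: the origin (TCP) lies on the mounting face of the last link; the fingertips stand 173 mm ahead of it and the grasp point (between the pads) lies 155 mm ahead of it; z points along the fingers, y is the direction in which the jaws open and shut (so a half turn about z gives the same grasp; the last joint's range is limited). The gripper opens to 85 mm and grips with 20 to 120 N. Pads are 22 mm wide; open, the fingers measure 114 mm over their backs; the gripper's body (76 mm by 85 mm) begins 54 mm behind the grasp point. The pads swing forward as they close: fully open they stand 13 mm farther back than shut.
Start: joints at [1.163, 0.353, 1.633, -0, 1.155, -0.002], TCP at [246.721, 574.246, 404.681] pointing down, gripper open.
Joint ranges: [-2.63, 2.63], [-0.92, 2.1], [0.06, 2.66], [-1.3, 4.44], [0, 2.69], [-3.02, 3.02]. Speed limits (rad/s): [2.22, 2.22, 2.79, 3.14, 3.14, 3.14].

## Interface

Orientations are given as [roll, pitch, yaw] about the fixed x, y, z axes, in that order (R = Rz(yaw) Ry(pitch) Rx(roll)).
In Python, from rig import readout, imaging, ticket gives the robot as it stands.
- The arm moves only by the tool step_arm, never from a script. Its argument "deltas" is a list of rows, each an object with "translation": the shift along the tool's x, y, z in cm, a list of three; "rot": the turn, a rotation vector about the tool's x, y, z in rad, a list of three. In form: [{"translation": [x, y, z], "rot": [rx, ry, rz]}, ...]. A call has 1 to 8 rows; each row is the pose to reach, as a shift and turn from the pose commanded when the call began, along the tool's axes at that moment; what a row does not reach only later rows make up. A row lasts 1/8 s, in which the tool goes at most 62.5 mm and 10.7 degrees, less where a joint would pass 70% of its speed; a pose out of reach is approached as far as the arm can. A call with a gripper value outside its range is refused whole. "grip" is the closure in counts, from 0 (fully open) to 255 (shut), set as the call begins (left out, the last holds). The fingers move at their own pace and stop on an object; "squeeze" is the grip in N (left out, the last holds). Time passes only in rows, so rows that repeat a pose let the fingers close. It gives the time, the measured TCP pose, the force and the opening at its end, in the units of the state.
- readout.sense(): the state, without advancing time (a new reading comes with each control period).
- imaging.grab_frame(name): name is "scene" or "top"; returns a dict with "image" (384x512x3 uint8, red, green, blue), "camera_matrix" (3x3 intrinsics, pixels), "world_to_cam" (4x4, takes a point from world to camera coordinates). Camera axes: x right, y up, looking along -z (the intrinsics and any distortion apply to the point x, -y, -z); pixel columns grow to the right and rows downward; lengths in mm; the calibration is good to about 2 mm. A picture is of the moment at which its call begins. There is no depth.
- ticket.sign_off(): hands the job in, once; it reports no verdict.
The state is a dict: "clock": time; "qpos": joint angles; "qvel": joint speeds; "joint_efforts": joint torques, N m; "eef_pos": TCP position; "tcp_rot": TCP orientation; "contact_force": force on the tool from outside, world axes, zero at the start; "wrist_torque": the same for the moment, N m; "opening": opening from 0.0 (shut) to 1.0 (fully open).
Only numpy, scipy, OpenCV 4.12 (cv2) and the standard library are available. Lean on these libraries where they do the work, as an engineer would, in place of code of your own. Each camera call takes 0.05 s, during which the arm holds its last target.

## Working session

There is one attempt and no reset: what is moved stays moved. The work goes in short steps, Python scripts to look and compute and a tool call to move; the robot and the scene stay as the last step left them, time stands still between calls to the robot, and variables do not carry over. Pictures are saved under pics/ and viewed, and the job is handed in when it is done.

Besides the shell and the picture viewer there is one more tool, called after "Request:" as a command line: name --argument value ..., lists and objects as JSON in quotes. step_arm: Moves the arm, as the interface text tells. Its arguments: {"type":"object","properties":{"deltas":{"type":"array","items":{"type":"object","properties":{"translation":{"type":"array","items":{"type":"number"}},"rot":{"type":"array","items":{"type":"number"}}}}},"grip":{"type":"number"},"squeeze":{"type":"number"}},"required":["deltas"]}

```bash
mkdir -p pics; ls; python3 - <<'E'
from rig import readout, imaging
import cv2
print(readout.sense())
for n in ("scene","top"):
    f=imaging.grab_frame(n)
    cv2.imwrite(f"pics/{n}0.png",f["image"][:,:,::-1])
    print(n,f["camera_matrix"].tolist(),f["world_to_cam"].tolist(),[k for k in f])
E
```

```text
pics
{'clock': 0.0, 'qpos': array([ 1.16263681e+00,  3.53646746e-01,  1.63411751e+00,  8.76366349e-06,
        1.15519771e+00, -2.42341205e-03]), 'qvel': array([ 7.05933566e-04, -1.91525453e-03,  5.40162258e-04,  1.38253239e-04,
        7.35612125e-04,  2.86948993e-05]), 'joint_efforts': array([ 2.84217240e-03, -6.05247688e+01, -3.42065227e+01,  2.76144719e-04,
        9.38552519e-03,  8.76724528e-06]), 'eef_pos': array([246.60621719, 574.04309477, 403.96950339]), 'tcp_rot': array([-3.14022336e+00, -1.13311877e-05,  2.73585300e+00]), 'contact_force': array([-0.15711258,  0.52544833,  0.82304136]), 'wrist_torque': array([0.02589207, 0.02720043, 0.00532836]), 'opening': 0.9946923448276024}
scene [[484.2063398576048, 0.0, 256.4335896251125], [0.0, 484.2063398576048, 191.2779623194899], [0.0, 0.0, 1.0]] [[0.5795114244060803, 0.8148248345876672, -0.015066450212884493, -264.41152603234474], [-0.6157900627779709, 0.44991594145020175, 0.6468216479160864, 292.65552527756734], [0.5338249784027899, -0.3655627641981061, 0.762492464136598, -1403.828230218016], [0.0, 0.0, 0.0, 1.0]] ['image', 'camera_matrix', 'world_to_cam']
top [[499.65045691013177, 0.0, 253.74411925965074], [0.0, 499.65045691013177, 193.56209765585433], [0.0, 0.0, 1.0]] [[-0.008085344835119058, -0.9999025514708049, -0.01138045522250914, -66.17496374013841], [0.9990505472810947, -0.008564629577875333, 0.04271593493696692, -551.7166309601189], [-0.04280924171534248, -0.011024276954435887, 0.9990224392581928, -1350.4340553362738], [0.0, 0.0, 0.0, 1.0]] ['image', 'camera_matrix', 'world_to_cam']
```

View pics/scene0.png

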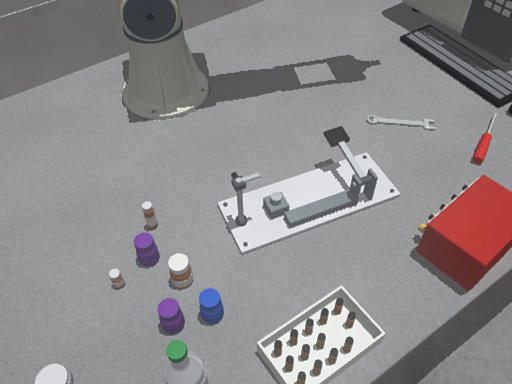

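View pics/top0.png

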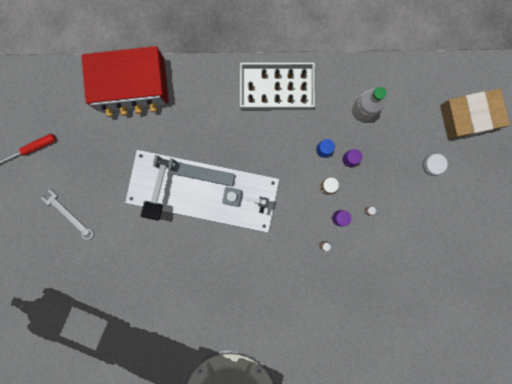

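```bash
python3 - <<'E'
import cv2
s=cv2.imread("pics/scene0.png");t=cv2.imread("pics/top0.png")
def c(i,x0,x1,y0,y1,k,n): cv2.imwrite(n,cv2.resize(i[y0:y1,x0:x1],None,fx=k,fy=k,interpolation=cv2.INTER_CUBIC))
c(s,100,220,190,290,6,"pics/a1.png")
c(s,210,310,160,260,6,"pics/a2.png")
c(s,310,410,110,210,6,"pics/a3.png")
c(t,300,390,130,260,4.5,"pics/a4.png")
c(t,120,290,140,240,4.7,"pics/a5.png")
E
```

```text
(no output)
```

View pics/a1.png

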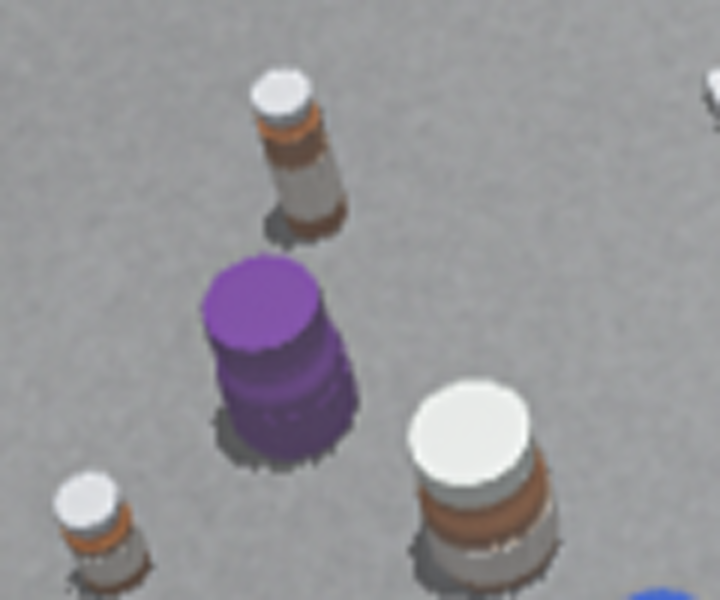

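View pics/a2.png

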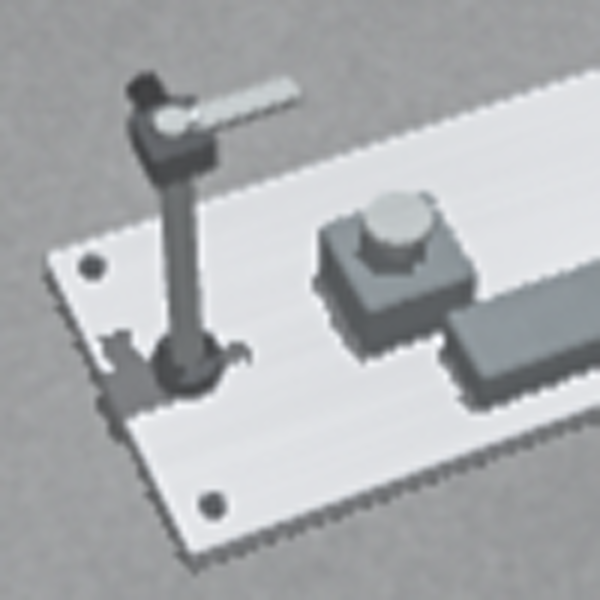

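View pics/a3.png

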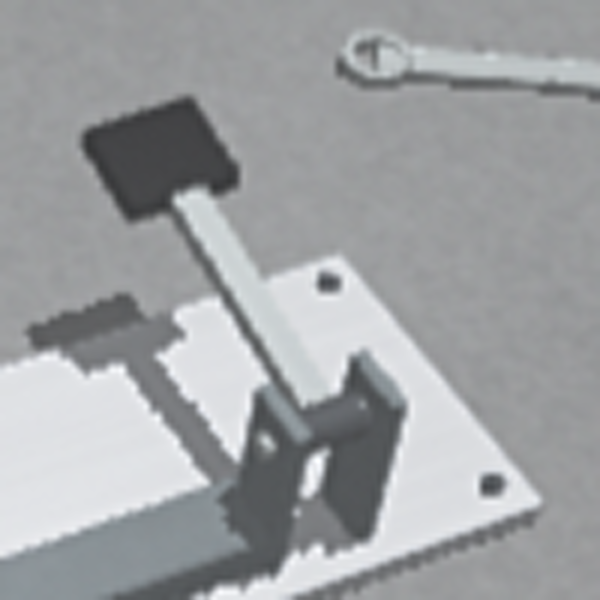

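View pics/a4.png

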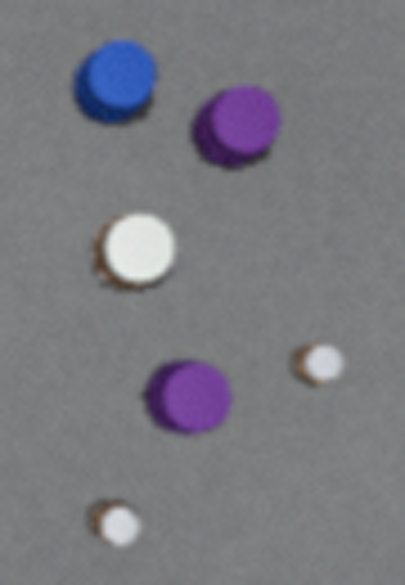

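View pics/a5.png

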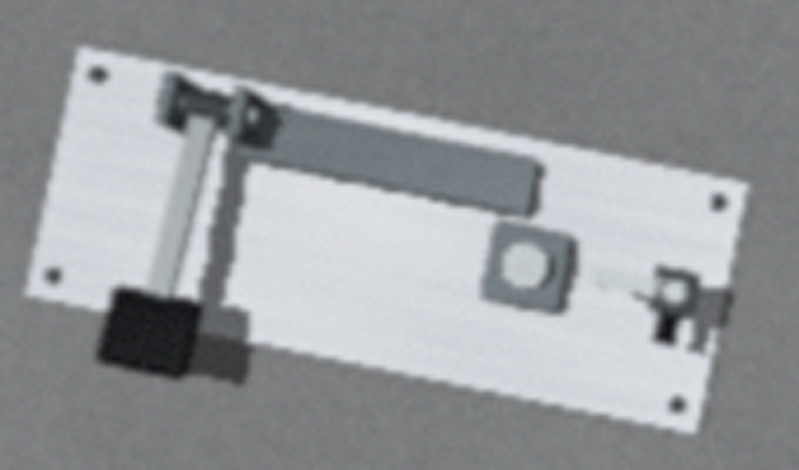

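```bash
cat > h.py <<'E'
import numpy as np
from scipy.optimize import least_squares
C={'scene':(484.2063398576048,256.4335896251125,191.2779623194899,np.array([[0.5795114244060803, 0.8148248345876672, -0.015066450212884493, -264.41152603234474], [-0.6157900627779709, 0.44991594145020175, 0.6468216479160864, 292.65552527756734], [0.5338249784027899, -0.3655627641981061, 0.762492464136598, -1403.828230218016]])),
'top':(499.65045691013177,253.74411925965074,193.56209765585433,np.array([[-0.008085344835119058, -0.9999025514708049, -0.01138045522250914, -66.17496374013841], [0.9990505472810947, -0.008564629577875333, 0.04271593493696692, -551.7166309601189], [-0.04280924171534248, -0.011024276954435887, 0.9990224392581928, -1350.4340553362738]]))}
def proj(n,p):
    f,cx,cy,M=C[n]; q=M[:,:3]@np.asarray(p,float)+M[:,3]
    return np.array([cx+f*q[0]/-q[2], cy+f*q[1]/q[2]])
def ray(n,uv):
    f,cx,cy,M=C[n]; R=M[:,:3]; o=-R.T@M[:,3]
    d=R.T@np.array([(uv[0]-cx)/f,-(uv[1]-cy)/f,-1]); return o,d
def atz(n,uv,z):
    o,d=ray(n,uv); return o+d*(z-o[2])/d[2]
def tri(s,t):
    r=least_squares(lambda p:np.r_[proj('scene',p)-s,proj('top',p)-t],[500,0,50]); return r.x,r.fun
def cr(x0,y0,k,u,v): return np.array([(u+.5)/k-.5+x0,(v+.5)/k-.5+y0])
E
python3 - <<'E'
from h import *
np.set_printoptions(precision=1,suppress=True)
S1=lambda u,v:cr(100,190,6,u,v);S2=lambda u,v:cr(210,160,6,u,v);S3=lambda u,v:cr(310,110,6,u,v)
T4=lambda u,v:cr(300,130,4.5,u,v);T5=lambda u,v:cr(120,140,4.7,u,v)
print('cams',ray('scene',(0,0))[0],ray('top',(0,0))[0])
for n,s,t,z in [('tallcap',S1(282,91),T4(120,526),75),('shortcap',S1(88,498),T4(324,363),45),('jar',S1(470,432),T4(141,249),70),('purple',S1(264,303),T4(195,398),70),
 ('post',S2(397,220),T5(525,265),60),('tip',S2(295,90),T5(597,277),150),('pad',S3(161,155),T5(151,333),104),('clampknob/colTop',S2(176,121),T5(674,291),152)]:
    x,f=tri(s,t); print(n,x,'res',f,'atz',atz('scene',s,z),atz('top',t,z))
c=[atz('top',T5(*p),12) for p in [(80,47),(748,185),(695,432),(27,295)]]
for p in c: print(p)
print('edges',[np.linalg.norm(c[i]-c[(i+1)%4]) for i in range(4)])
h=[atz('top',T5(*p),12) for p in [(97,75),(719,202),(677,404),(53,275)]]
yv=(c[0]+c[3]-c[1]-c[2]); print('stand y ang',np.arctan2(yv[1],yv[0]), np.arctan2(*( (h[0]+h[3]-h[1]-h[2])[[1,0]])))
E
```

```text
cams [1082.8 -429.4  877.1] [ 492.8  -85.8 1371.9]
tallcap [ 410.6 -256.3   72. ] res [-0.6  0.  -0.7 -0.3] atz [ 413.8 -255.8   75. ] [ 410.  -257.7   75. ]
shortcap [ 503.5 -381.5   42.1] res [-0.6  0.  -0.8 -0.3] atz [ 506.2 -380.7   45. ] [ 502.7 -382.8   45. ]
jar [ 570.8 -271.    66.1] res [-0.7  0.1 -0.9 -0.4] atz [ 574.  -270.5   70. ] [ 569.4 -272.8   70. ]
purple [ 483.7 -301.8   64.2] res [-0.6  0.  -0.7 -0.3] atz [ 488.6 -301.8   70. ] [ 483.  -302.6   70. ]
post [544.2 -10.7  56. ] res [-0.5  0.  -0.5 -0.3] atz [547.4 -11.7  60. ] [543.2 -12.3  60. ]
tip [535.5 -51.2 145.3] res [-1.4  0.1 -1.4 -0.9] atz [540.4 -51.3 150. ] [533.2 -54.8 150. ]
pad [508. 191.  99.] res [-0.9  0.1 -0.8 -0.6] atz [512.7 188.8 104. ] [506.4 187.9 104. ]
clampknob/colTop [526.8 -92.7 149.2] res [-0.8  0.1 -0.9 -0.5] atz [529.7 -92.6 152. ] [525.5 -94.8 152. ]
[674.5 249.4  12. ]
[ 590.4 -139.3   12. ]
[ 447.7 -107.2   12. ]
[530.1 280.   12. ]
edges [np.float64(397.68998115440746), np.float64(146.254698433226), np.float64(395.88446857021137), np.float64(147.6625736908691)]
stand y ang 1.3593636139305911 1.359734382638993
```

```bash
cat >> h.py <<'E'
from scipy.spatial.transform import Rotation as Rn
def plan(target,yaw,cur=None):
    "tool-frame delta (cm, rotvec) from measured pose to vertical tool at target, yaw"
    from rig import readout
    s=readout.sense(); p,r=np.array(s['eef_pos']),np.array(s['tcp_rot'])
    R0=Rn.from_euler('xyz',r); R1=Rn.from_euler('xyz',[np.pi,0,yaw])
    print('t',s['clock'],'pos',p.round(1),'rpy',r.round(3),'F',np.round(s['contact_force'],1),'open',round(s['opening'],3),'q',np.round(s['qpos'],2))
    print('d cm',np.round(R0.inv().apply(np.array(target)-p)/10,2),'rot',np.round((R0.inv()*R1).as_rotvec(),3))
E
python3 -c "
from h import *
plan((412,-256.5,300),2.736)"
```

```text
t 0.1 pos [246.6 574.1 404. ] rpy [-3.14   0.     2.736] F [-0.8  0.   1.1] open 1.004 q [ 1.16  0.35  1.63 -0.    1.16 -0.  ]
d cm [-47.98 -69.77  10.49] rot [-0.001  0.    -0.   ]
```

Request:
step_arm --deltas '[{"translation": [-24, -35, 0]}, {"translation": [-24, -35, 0]}, {"translation": [-24, -35, 0]}, {"translation": [-24, -35, 0]}, {"translation": [-48, -69.8, 0]}, {"translation": [-48, -69.8, 0]}, {"translation": [-48, -69.8, 0]}, {"translation": [-48, -69.8, 0]}]' --grip 90 --squeeze 30

```text
schema error: expected keys translation, rot
```

```bash
python3 -c "
from h import *
plan((412,-256.5,300),2.736)"
```

```text
t 0.1 pos [246.6 574.1 404. ] rpy [-3.14   0.     2.736] F [-0.8  0.   1.1] open 1.004 q [ 1.16  0.35  1.63 -0.    1.16 -0.  ]
d cm [-47.98 -69.77  10.49] rot [-0.001  0.    -0.   ]
```

Request:
step_arm --deltas '[{"translation": [-48, -69.8, 0], "rot": [0, 0, 0]}, {"translation": [-48, -69.8, 0], "rot": [0, 0, 0]}, {"translation": [-48, -69.8, 0], "rot": [0, 0, 0]}, {"translation": [-48, -69.8, 0], "rot": [0, 0, 0]}, {"translation": [-48, -69.8, 0], "rot": [0, 0, 0]}, {"translation": [-48, -69.8, 0], "rot": [0, 0, 0]}, {"translation": [-48, -69.8, 0], "rot": [0, 0, 0]}, {"translation": [-48, -69.8, 0], "rot": [0, 0, 0]}]' --grip 90 --squeeze 30

```text
clock: 1.1
eef_pos: [344.2, 82.0, 404.8]
tcp_rot: [3.141, 0.001, 2.736]
contact_force: [0.6, 0.1, 0.8]
opening: 0.649
```

```bash
python3 -c "
from h import *
plan((412,-256.5,300),2.736)"
```

```text
t 1.1 pos [344.2  82.  404.8] rpy [3.141e+00 1.000e-03 2.736e+00] F [0.6 0.1 0.8] open 0.649 q [ 0.23 -0.1   2.16 -0.    1.08 -0.94]
d cm [-19.57 -28.44  10.48] rot [0.    0.001 0.   ]
```

Request:
step_arm --deltas '[{"translation": [-19.6, -28.4, 0], "rot": [0, 0, 0]}, {"translation": [-19.6, -28.4, 0], "rot": [0, 0, 0]}, {"translation": [-19.6, -28.4, 0], "rot": [0, 0, 0]}, {"translation": [-19.6, -28.4, 0], "rot": [0, 0, 0]}, {"translation": [-19.6, -28.4, 0], "rot": [0, 0, 0]}, {"translation": [-19.6, -28.4, 0], "rot": [0, 0, 0]}, {"translation": [-19.6, -28.4, 9], "rot": [0, 0, 0]}, {"translation": [-19.6, -28.4, 9], "rot": [0, 0, 0]}]'

```text
clock: 2.1
eef_pos: [411.2, -254.4, 311.9]
tcp_rot: [3.141, -0.004, 2.735]
contact_force: [-0.7, -0.0, -0.2]
opening: 0.649
```

```bash
python3 - <<'E'
from h import *
plan((412,-256.5,300),2.736)
from rig import imaging
import cv2
for n,(x0,y0) in (("scene",(80,110)),("top",(270,180))):
    i=imaging.grab_frame(n)["image"][:,:,::-1]
    cv2.imwrite(f"pics/{n}1.png",i)
    cv2.imwrite(f"pics/{n}1c.png",cv2.resize(i[y0:y0+130,x0:x0+130],None,fx=4.5,fy=4.5,interpolation=cv2.INTER_CUBIC))
E
```

```text
t 2.1 pos [ 411.2 -254.4  311.9] rpy [ 3.141 -0.004  2.735] F [-0.7 -0.  -0.2] open 0.649 q [-0.56  0.25  2.01  0.    0.88 -1.72]
d cm [-0.16 -0.16  1.19] rot [ 0.001 -0.004 -0.001]
```

View pics/scene1c.png

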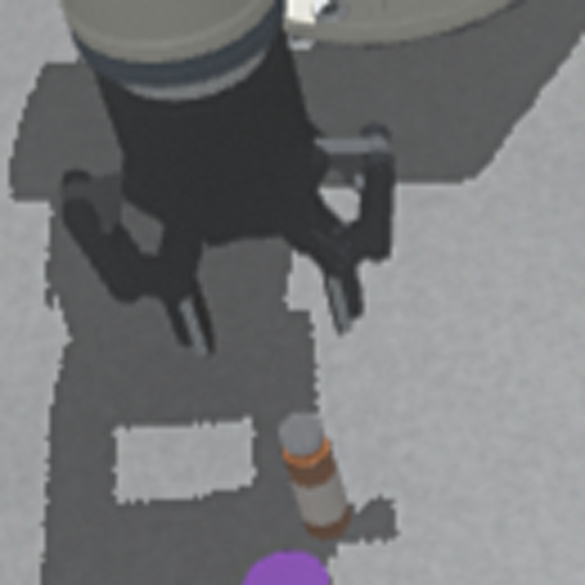

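View pics/top1c.png

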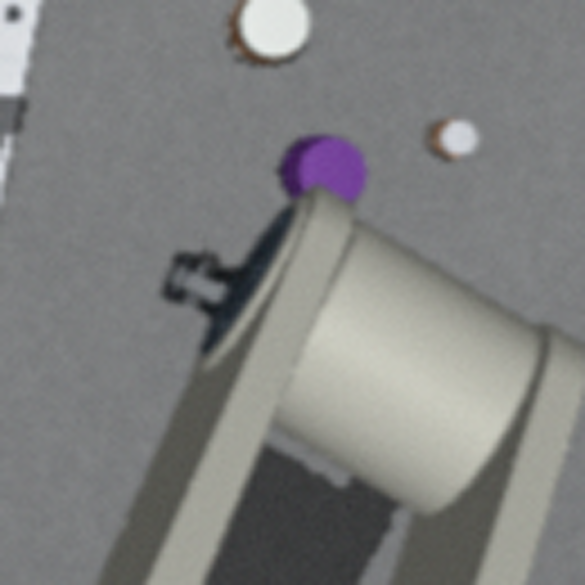

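```bash
python3 - <<'E'
from h import *
for z in (140,145,150):
    for w in (0,27,33):
        for sg in (1,-1):
            p=proj('scene',np.array([411.2,-254.4,z])+sg*w*np.array([.395,.919,0])); print(z,w*sg,((p-[80,110]+.5)*4.5-.5).round())
E
```

```text
140 0 [274. 333.]
140 0 [274. 333.]
140 27 [334. 323.]
140 -27 [214. 343.]
140 33 [348. 321.]
140 -33 [201. 345.]
145 0 [272. 326.]
145 0 [272. 326.]
145 27 [333. 316.]
145 -27 [212. 336.]
145 33 [346. 314.]
145 -33 [198. 338.]
150 0 [270. 318.]
150 0 [270. 318.]
150 27 [331. 308.]
150 -27 [209. 329.]
150 33 [344. 306.]
150 -33 [196. 331.]
```

```bash
python3 - <<'E'
from h import *
for x,y in ((412,-256.5),(410,-257.5),(414,-255.8)): print(((proj('scene',[x,y,75])-[80,110]+.5)*4.5-.5).round(1))
plan((412,-256.8,210),2.736)
E
```

```text
[298.3 426.4]
[294.5 424.8]
[301.6 428.4]
t 2.2 pos [ 411.  -253.8  311.7] rpy [ 3.141 -0.006  2.735] F [ 0.8 -0.9 -0.4] open 0.645 q [-0.56  0.25  2.01 -0.    0.88 -1.72]
d cm [-0.27 -0.24 10.17] rot [ 0.001 -0.006 -0.001]
```

Request:
step_arm --deltas '[{"translation": [0, 0, 3], "rot": [0, 0, 0]}, {"translation": [0, 0, 3], "rot": [0, 0, 0]}, {"translation": [0, 0, 3], "rot": [0, 0, 0]}]'

```text
clock: 2.58
eef_pos: [412.9, -254.6, 286.1]
tcp_rot: [-3.141, 0.001, 2.736]
contact_force: [0.1, -0.7, 0.2]
opening: 0.642
```

```bash
python3 - <<'E'
from h import *
plan((412,-256.8,210),2.736)
from rig import imaging
import cv2
for n,(x0,y0) in (("scene",(80,110)),):
    i=imaging.grab_frame(n)["image"][:,:,::-1]
    cv2.imwrite(f"pics/{n}2c.png",cv2.resize(i[y0:y0+130,x0:x0+130],None,fx=4.5,fy=4.5,interpolation=cv2.INTER_CUBIC))
E
```

```text
t 2.575 pos [ 412.9 -254.6  286.1] rpy [-3.141e+00  1.000e-03  2.736e+00] F [ 0.1 -0.7  0.2] open 0.642 q [-0.56  0.3   2.03 -0.    0.81 -1.72]
d cm [ 0.   -0.23  7.61] rot [-0.     0.001  0.   ]
```

View pics/scene2c.png

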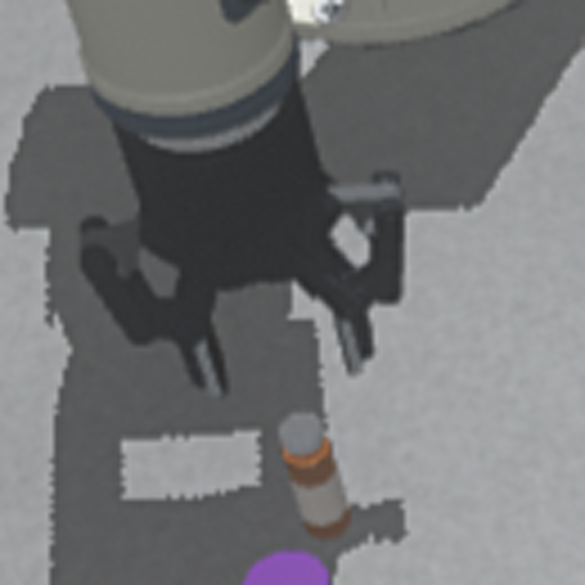

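Request:
step_arm --deltas '[{"translation": [0, -0.1, 3], "rot": [0, 0, 0]}, {"translation": [0, -0.1, 5], "rot": [0, 0, 0]}, {"translation": [0, -0.1, 7], "rot": [0, 0, 0]}, {"translation": [0, -0.1, 7.5], "rot": [0, 0, 0]}, {"translation": [0, -0.1, 7.5], "rot": [0, 0, 0]}]'

```text
clock: 3.25
eef_pos: [412.3, -255.5, 210.4]
tcp_rot: [-3.141, 0.001, 2.736]
contact_force: [0.1, 0.3, 0.4]
opening: 0.645
```

```bash
python3 - <<'E'
from h import *
plan((412,-256.8,210),2.736)
from rig import imaging
import cv2
for n,(x0,y0) in (("scene",(80,110)),):
    i=imaging.grab_frame(n)["image"][:,:,::-1]
    cv2.imwrite(f"pics/{n}3c.png",cv2.resize(i[y0:y0+130,x0:x0+130],None,fx=4.5,fy=4.5,interpolation=cv2.INTER_CUBIC))
E
```

```text
t 3.25 pos [ 412.3 -255.5  210.4] rpy [-3.141e+00  1.000e-03  2.736e+00] F [0.1 0.3 0.4] open 0.645 q [-0.56  0.43  2.07 -0.    0.64 -1.72]
d cm [-0.02 -0.13  0.04] rot [-0.     0.001 -0.   ]
```

View pics/scene3c.png

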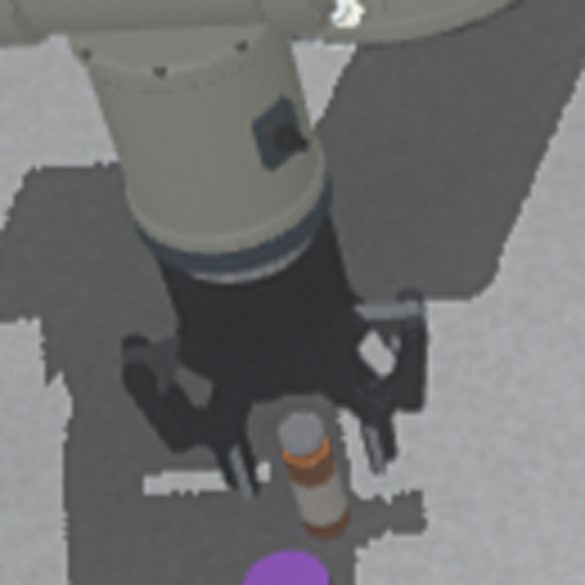

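```bash
python3 - <<'E'
from h import *
b=np.array([412.3,-255.5,0]);tx=np.array([-.919,.395,0]);ty=np.array([.395,.919,0])
for z in (37,41):
  for u in (-11,0,11):
    for w in (-27.5,0,27.5): print(z,u,w,((proj('scene',b+[0,0,z]+u*tx+w*ty)-[80,110]+.5)*4.5-.5).round())
E
```

```text
37 -11 -27.5 [260. 502.]
37 -11 0 [317. 492.]
37 -11 27.5 [374. 482.]
37 0 -27.5 [258. 485.]
37 0 0 [315. 475.]
37 0 27.5 [372. 465.]
37 11 -27.5 [257. 467.]
37 11 0 [314. 457.]
37 11 27.5 [370. 448.]
41 -11 -27.5 [258. 497.]
41 -11 0 [315. 487.]
41 -11 27.5 [372. 477.]
41 0 -27.5 [257. 480.]
41 0 0 [314. 470.]
41 0 27.5 [370. 460.]
41 11 -27.5 [255. 462.]
41 11 0 [312. 452.]
41 11 27.5 [368. 442.]
```

Request:
step_arm --deltas '[{"translation": [-0.15, 0, 0], "rot": [0, 0, 0]}, {"translation": [-0.15, 0, 0], "rot": [0, 0, 0]}, {"translation": [-0.15, 0, 0], "rot": [0, 0, 0]}, {"translation": [-0.15, 0, 0], "rot": [0, 0, 0]}, {"translation": [-0.15, 0, 0], "rot": [0, 0, 0]}, {"translation": [-0.15, 0, 0], "rot": [0, 0, 0]}]' --grip 255 --squeeze 30

```text
clock: 4.05
eef_pos: [413.8, -256.2, 210.4]
tcp_rot: [-3.141, 0.001, 2.736]
contact_force: [0.6, -0.2, 7.1]
opening: 0.258
```

```bash
python3 - <<'E'
from h import *
plan((412,-256.8,210),2.736)
from rig import imaging
import cv2
for n,(x0,y0) in (("scene",(80,110)),):
    i=imaging.grab_frame(n)["image"][:,:,::-1]
    cv2.imwrite(f"pics/{n}4c.png",cv2.resize(i[y0:y0+130,x0:x0+130],None,fx=4.5,fy=4.5,interpolation=cv2.INTER_CUBIC))
E
```

```text
t 4.05 pos [ 413.8 -256.2  210.4] rpy [-3.141e+00  1.000e-03  2.736e+00] F [ 0.6 -0.2  7.1] open 0.258 q [-0.56  0.43  2.07  0.    0.64 -1.72]
d cm [ 0.14 -0.12  0.04] rot [-0.     0.001 -0.   ]
```

View pics/scene4c.png

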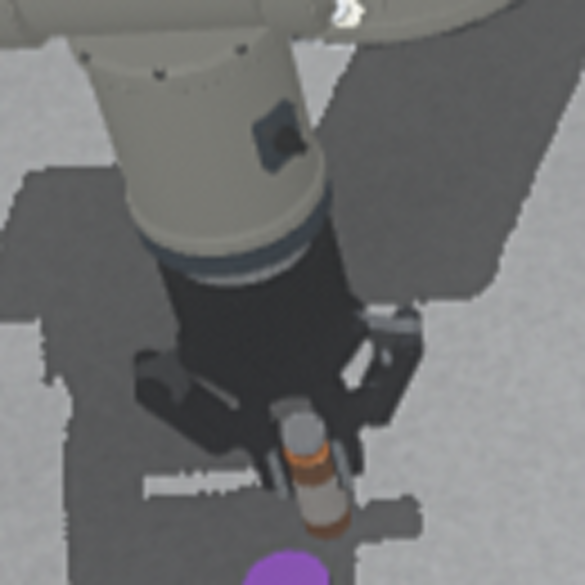

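Request:
step_arm --deltas '[{"translation": [0, 0, -2], "rot": [0, 0, 0]}, {"translation": [0, 0, -5], "rot": [0, 0, 0]}, {"translation": [0, 0, -9], "rot": [0, 0, 0]}, {"translation": [0, 0, -13], "rot": [0, 0, 0]}, {"translation": [0, 0, -17], "rot": [0, 0, 0]}, {"translation": [0, 0, -19.5], "rot": [0, 0, 0]}, {"translation": [0, 0, -19.5], "rot": [0, 0, 0]}]'

```text
clock: 4.97
eef_pos: [413.7, -256.1, 406.4]
tcp_rot: [-3.141, 0.004, 2.736]
contact_force: [1.0, 0.4, 0.2]
opening: 0.258
```

```bash
python3 - <<'E'
from h import *
plan((546.5,-12,405),1.36)
E
```

```text
t 4.975 pos [ 413.7 -256.1  406.4] rpy [-3.141  0.004  2.736] F [1.  0.4 0.2] open 0.258 q [-0.56  0.13  1.92  0.    1.08 -1.72]
d cm [-2.57 27.67  0.14] rot [0.002 0.004 1.376]
```

Request:
step_arm --deltas '[{"translation": [-0.3, 3, 0], "rot": [0, 0, 0.17]}, {"translation": [-0.6, 7, 0], "rot": [0, 0, 0.34]}, {"translation": [-1, 11, 0], "rot": [0, 0, 0.51]}, {"translation": [-1.3, 15, 0], "rot": [0, 0, 0.68]}, {"translation": [-1.7, 19, 0], "rot": [0, 0, 0.85]}, {"translation": [-2.1, 23, 0], "rot": [0, 0, 1.02]}, {"translation": [-2.4, 26, 0], "rot": [0, 0, 1.2]}, {"translation": [-2.6, 27.7, 0.1], "rot": [0, 0, 1.376]}]'

```text
clock: 5.98
eef_pos: [546.7, -10.3, 401.8]
tcp_rot: [-3.139, 0.0, 1.355]
contact_force: [0.1, -0.2, -1.1]
opening: 0.258
```

```bash
python3 - <<'E'
from h import *
plan((547,-12,300),1.36)
E
```

```text
t 5.975 pos [546.7 -10.3 401.8] rpy [-3.139  0.     1.355] F [ 0.1 -0.2 -1.1] open 0.258 q [-0.02  0.24  1.8   0.    1.1   0.19]
d cm [-0.16  0.09 10.18] rot [-0.002  0.    -0.005]
```

Request:
step_arm --deltas '[{"translation": [-0.1, 0, 4], "rot": [0, 0, 0]}, {"translation": [-0.1, 0, 8], "rot": [0, 0, 0]}, {"translation": [-0.1, 0, 11], "rot": [0, 0, 0]}, {"translation": [-0.1, 0, 11.7], "rot": [0, 0, 0]}, {"translation": [-0.1, 0, 11.7], "rot": [0, 0, 0]}]'

```text
clock: 6.6
eef_pos: [546.2, -12.7, 286.2]
tcp_rot: [-3.14, 0.0, 1.36]
contact_force: [-0.3, -0.6, -0.6]
opening: 0.254
```

```bash
python3 - <<'E'
from h import *
plan((547,-12,300),1.36)
from rig import imaging
import cv2
for n,(x0,y0) in (("scene",(210,130)),("top",(180,130))):
    i=imaging.grab_frame(n)["image"][:,:,::-1]
    cv2.imwrite(f"pics/{n}5.png",i)
    cv2.imwrite(f"pics/{n}5c.png",cv2.resize(i[y0:y0+110,x0:x0+130],None,fx=6 if n=="scene" else 4,fy=6 if n=="scene" else 4,interpolation=cv2.INTER_CUBIC))
E
```

```text
t 6.6 pos [546.2 -12.7 286.2] rpy [-3.14  0.    1.36] F [-0.3 -0.6 -0.6] open 0.254 q [-0.03  0.38  1.9  -0.    0.86  0.19]
d cm [ 0.08  0.06 -1.38] rot [-0.001  0.    -0.   ]
```

View pics/scene5c.png

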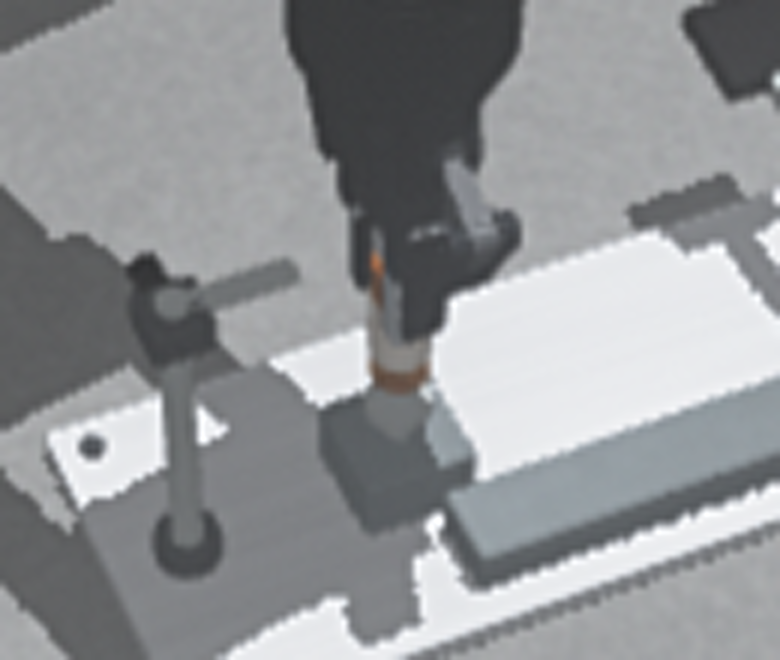

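View pics/top5c.png

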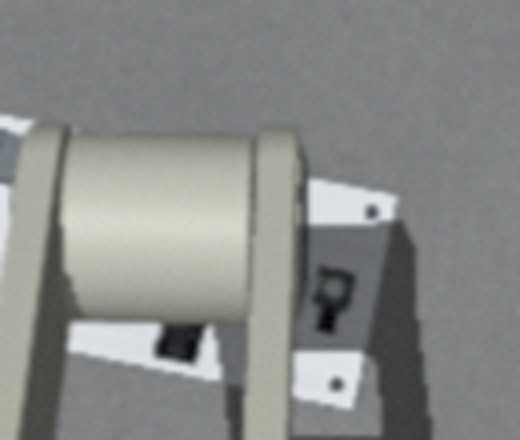

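```bash
python3 - <<'E'
from h import *
f=lambda p:((proj('scene',p)-[210,130]+.5)*6-.5).round(1)
a=np.array([546.2,-12.7,0])
for z in (60,75.8): print(z,f(a+[0,0,z]),'front rim',[f(a+[11.5*np.cos(t),11.5*np.sin(t),z]) for t in np.arange(-1.2,0.1,.3)], [f(a+[11.5*np.cos(t),11.5*np.sin(t),z])[0] for t in (0.95,0.95+np.pi)])
print([f(a+d+[0,0,60]) for d in np.eye(3)*10])
E
```

```text
60 [392.9 399.2] front rim [array([376.2, 419.7]), array([384.9, 422.6]), array([394.3, 423.5]), array([403.6, 422.2]), array([411.9, 418.8])] [np.float64(424.4), np.float64(361.4)]
75.8 [393.5 371.2] front rim [array([376.6, 391.8]), array([385.4, 394.8]), array([394.9, 395.6]), array([404.3, 394.3]), array([412.7, 390.9])] [np.float64(425.4), np.float64(361.7)]
[array([409.4, 416.2]), array([414.7, 386.8]), array([393.3, 381.5])]
```

```bash
python3 - <<'E'
import cv2, numpy as np
a=cv2.imread("pics/scene0.png")[180:215,260:295];b=cv2.imread("pics/scene5.png")[180:215,260:295]
r=np.hstack([cv2.resize(np.clip(i.astype(float)*1.3,0,255).astype(np.uint8),None,fx=11,fy=11,interpolation=cv2.INTER_CUBIC) for i in (a,b)])
cv2.imwrite("pics/cmp.png",r)
E
```

```text
(no output)
```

View pics/cmp.png

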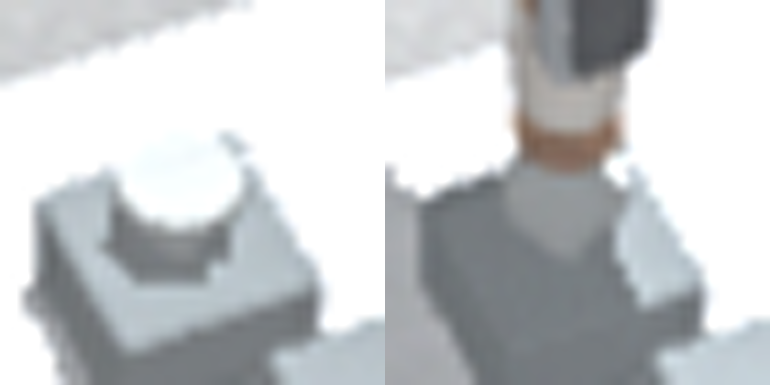

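Request:
step_arm --deltas '[{"translation": [-0.13, 0.05, 0], "rot": [0, 0, 0]}, {"translation": [-0.13, 0.05, 0.7], "rot": [0, 0, 0]}, {"translation": [-0.13, 0.05, 1.2], "rot": [0, 0, 0]}, {"translation": [-0.13, 0.05, 1.5], "rot": [0, 0, 0]}, {"translation": [-0.13, 0.05, 1.5], "rot": [0, 0, 0]}, {"translation": [-0.13, 0.05, 1.5], "rot": [0, 0, 0]}]'

```text
clock: 7.45
eef_pos: [546.6, -14.0, 271.7]
tcp_rot: [3.142, -0.0, 1.36]
contact_force: [0.1, -0.2, 0.7]
opening: 0.252
```

```bash
python3 - <<'E'
from h import *
plan((546.4,-14.1,270.4),1.36)
from rig import imaging
import cv2
i=imaging.grab_frame("scene")["image"][:,:,::-1]
cv2.imwrite(f"pics/scene6.png",i)
cv2.imwrite("pics/s6.png",cv2.resize(i[150:225,240:320],None,fx=8,fy=8,interpolation=cv2.INTER_CUBIC))
E
```

```text
t 7.45 pos [546.6 -14.  271.7] rpy [ 3.142 -0.     1.36 ] F [ 0.1 -0.2  0.7] open 0.252 q [-0.03  0.4   1.91  0.    0.83  0.18]
d cm [-0.01 -0.02  0.13] rot [ 0. -0. -0.]
```

View pics/s6.png

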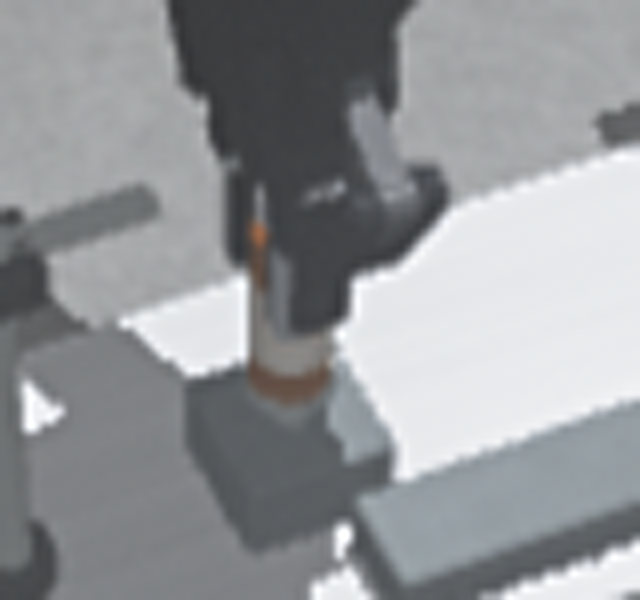

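Request:
step_arm --deltas '[{"translation": [0, 0, 0.07], "rot": [0, 0, 0]}, {"translation": [0, 0, 0.14], "rot": [0, 0, 0]}, {"translation": [0, 0, 0.14], "rot": [0, 0, 0]}]'

```text
clock: 7.88
eef_pos: [546.7, -14.0, 270.4]
tcp_rot: [3.141, -0.0, 1.36]
contact_force: [-0.4, 0.6, 0.8]
opening: 0.259
```

```bash
python3 -c "
from h import *
plan((546.4,-14.1,270.4),1.36)"
```

```text
t 7.875 pos [546.7 -14.  270.4] rpy [ 3.141 -0.     1.36 ] F [-0.4  0.6  0.8] open 0.259 q [-0.03  0.4   1.91 -0.    0.83  0.18]
d cm [-0.01 -0.02  0.  ] rot [ 0. -0. -0.]
```

Request:
step_arm --deltas '[{"translation": [0, 0, 0.05], "rot": [0, 0, 0]}, {"translation": [0, 0, 0.1], "rot": [0, 0, 0]}, {"translation": [0, 0, 0.1], "rot": [0, 0, 0]}]'

```text
clock: 8.25
eef_pos: [546.7, -14.0, 270.3]
tcp_rot: [3.141, -0.0, 1.36]
contact_force: [-3.8, 0.6, 11.5]
opening: 0.256
```

```bash
python3 -c "
from h import *
plan((546.4,-14.1,270.4),1.36)"
```

```text
t 8.25 pos [546.7 -14.  270.3] rpy [ 3.141 -0.     1.36 ] F [-3.8  0.6 11.5] open 0.256 q [-0.03  0.4   1.91  0.    0.83  0.18]
d cm [-0.01 -0.03 -0.01] rot [ 0. -0. -0.]
```

Request:
step_arm --deltas '[{"translation": [0, 0, -0.07], "rot": [0, 0, 0]}, {"translation": [0, 0, -0.07], "rot": [0, 0, 0]}]'

```text
clock: 8.5
eef_pos: [546.7, -14.1, 270.3]
tcp_rot: [3.141, -0.0, 1.36]
contact_force: [-1.9, -0.3, 7.1]
opening: 0.258
```

Request:
step_arm --deltas '[{"translation": [0, 0, 0], "rot": [0, 0, 0]}, {"translation": [0, 0, 0], "rot": [0, 0, 0]}, {"translation": [0, 0, 0], "rot": [0, 0, 0]}, {"translation": [0, 0, 0], "rot": [0, 0, 0]}]' --grip 110

```text
clock: 9.0
eef_pos: [546.6, -14.0, 269.8]
tcp_rot: [-3.141, 0.0, 1.36]
contact_force: [0.3, -0.3, -0.4]
opening: 0.569
```

```bash
python3 - <<'E'
from h import *
plan((546.4,-14.1,270.4),1.36)
from rig import imaging
import cv2
i=imaging.grab_frame("scene")["image"][:,:,::-1]
cv2.imwrite("pics/s7.png",cv2.resize(i[150:225,240:320],None,fx=8,fy=8,interpolation=cv2.INTER_CUBIC))
E
```

```text
t 9.0 pos [546.6 -14.  269.8] rpy [-3.141  0.     1.36 ] F [ 0.3 -0.3 -0.4] open 0.569 q [-0.03  0.4   1.91 -0.    0.83  0.18]
d cm [-0.01 -0.02 -0.06] rot [-0.  0. -0.]
```

View pics/s7.png

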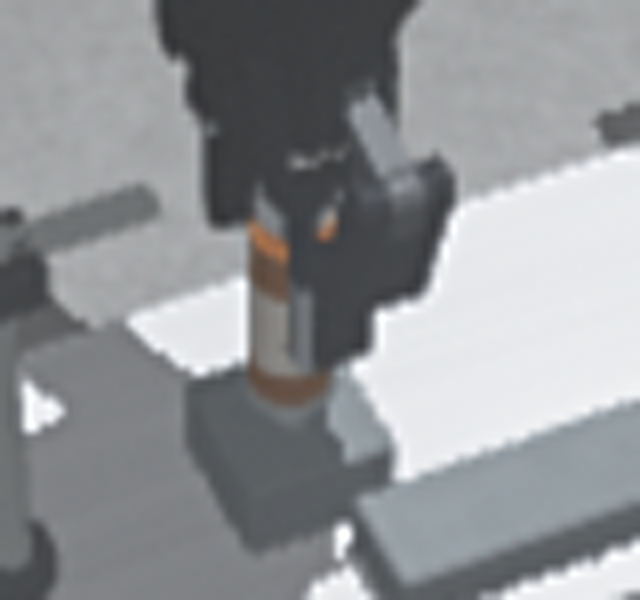

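Request:
step_arm --deltas '[{"translation": [0, 0, -1], "rot": [0, 0, 0]}, {"translation": [0, 0, -3], "rot": [0, 0, 0]}, {"translation": [0, 0, -6], "rot": [0, 0, 0]}, {"translation": [0, 0, -10], "rot": [0, 0, 0]}, {"translation": [0, 0, -13], "rot": [0, 0, 0]}, {"translation": [0, 0, -13], "rot": [0, 0, 0]}]'

```text
clock: 9.8
eef_pos: [547.3, -14.1, 403.2]
tcp_rot: [3.136, -0.001, 1.36]
contact_force: [1.2, -0.6, -0.5]
opening: 0.571
```

```bash
python3 - <<'E'
from h import *
plan((509.5,187.5,300),1.36)
from rig import imaging
import cv2
i=imaging.grab_frame("scene")["image"][:,:,::-1]
cv2.imwrite("pics/scene8.png",i)
cv2.imwrite("pics/s8.png",cv2.resize(i[130:230,225:325],None,fx=6,fy=6,interpolation=cv2.INTER_CUBIC))
E
```

```text
t 9.8 pos [547.3 -14.1 403.2] rpy [ 3.136e+00 -1.000e-03  1.360e+00] F [ 1.2 -0.6 -0.5] open 0.571 q [-0.03  0.23  1.8  -0.    1.1   0.18]
d cm [18.91 -7.97 10.29] rot [ 0.005 -0.001 -0.   ]
```

View pics/s8.png

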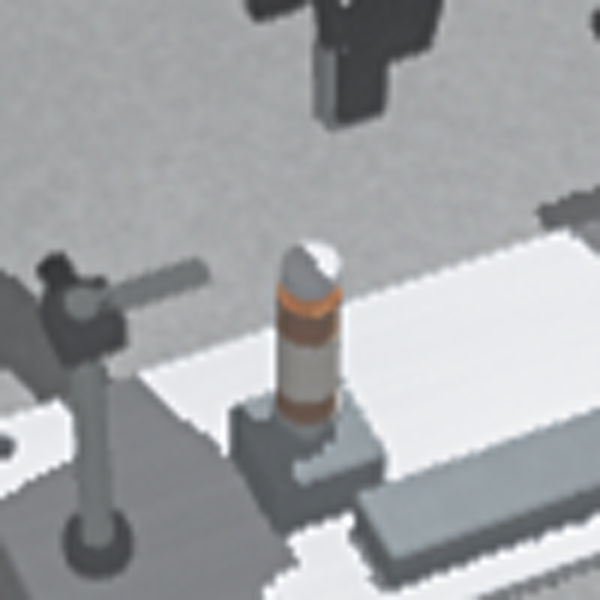

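Request:
step_arm --deltas '[{"translation": [5, -2, 0], "rot": [0, 0, 0]}, {"translation": [10, -4, 0], "rot": [0, 0, 0]}, {"translation": [15, -6, 0], "rot": [0, 0, 0]}, {"translation": [18.7, -7.9, 3], "rot": [0, 0, 0]}, {"translation": [18.7, -7.9, 7], "rot": [0, 0, 0]}, {"translation": [18.7, -7.9, 9], "rot": [0, 0, 0]}, {"translation": [18.7, -7.9, 9], "rot": [0, 0, 0]}, {"translation": [18.7, -7.9, 9], "rot": [0, 0, 0]}]' --grip 255

```text
clock: 10.85
eef_pos: [508.7, 185.3, 310.3]
tcp_rot: [3.142, 0.0, 1.36]
contact_force: [-0.2, -0.0, 0.4]
opening: -0.002
```

```bash
python3 - <<'E'
from h import *
plan((510.5,186.5,277),1.36)
from rig import imaging
import cv2
i=imaging.grab_frame("scene")["image"][:,:,::-1]
cv2.imwrite("pics/scene9.png",i)
cv2.imwrite("pics/s9.png",cv2.resize(i[80:180,300:400],None,fx=6,fy=6,interpolation=cv2.INTER_CUBIC))
cv2.imwrite("pics/s9b.png",cv2.resize(i[150:220,235:305],None,fx=8,fy=8,interpolation=cv2.INTER_CUBIC))
E
```

```text
t 10.85 pos [508.7 185.3 310.3] rpy [3.142 0.    1.36 ] F [-0.2 -0.   0.4] open -0.002 q [ 0.35  0.34  1.9  -0.    0.91  0.56]
d cm [0.16 0.15 3.33] rot [ 0.  0. -0.]
```

View pics/s9.png

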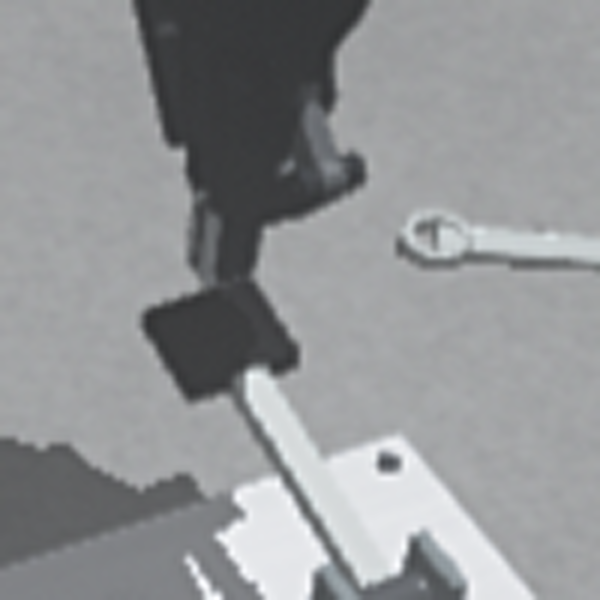

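View pics/s9b.png

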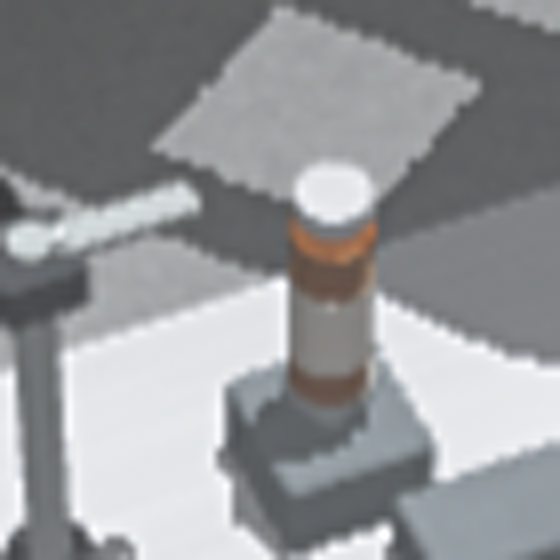

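```bash
python3 - <<'E'
from h import *
f=lambda p:((proj('scene',p)-[235,150]+.5)*8-.5).round(1)
P=np.array([546.6,-14.1,0]);y=np.array([.2097,.9778,0]);x=np.array([.9778,-.2097,0])
print('cap pred',f(P+[0,0,135]))
t=np.linspace(0,2*np.pi,73)
for r in (10.5,):
  e=np.array([f(P+[r*np.cos(a),r*np.sin(a),135]) for a in t]);print('cap bbox',e.min(0),e.max(0))
for z in (144,147,150,153,156):
  print(z,'tip ctr',f(P-40*y+[0,0,z]),'top end corners',f(P-40*y-5*x+[0,0,z+2]),f(P-40*y+5*x+[0,0,z+2]),'bottom front',f(P-40*y+5*x+[0,0,z-2]))
  print('   50mm back near top edge',f(P-55*y+5*x+[0,0,z+2]),f(P-55*y-5*x+[0,0,z+2]))
import cv2
i=cv2.imread("pics/scene9.png")[165:190,240:290]
cv2.imwrite("pics/z9.png",cv2.resize(i,None,fx=16,fy=16,interpolation=cv2.INTER_CUBIC))
E
```

```text
cap pred [324.8 190.8]
cap bbox [284.3 161.1] [365.3 220.9]
144 tip ctr [182.7 214.3] top end corners [174.8 195.8] [190.4 222.4] bottom front [190.6 232.9]
   50mm back near top edge [135.9 240.4] [120.6 213.6]
147 tip ctr [182.5 206.4] top end corners [174.6 187.8] [190.2 214.5] bottom front [190.4 225. ]
   50mm back near top edge [135.7 232.5] [120.3 205.7]
150 tip ctr [182.3 198.5] top end corners [174.4 179.9] [190.1 206.5] bottom front [190.3 217.1]
   50mm back near top edge [135.4 224.6] [120.  197.7]
153 tip ctr [182.2 190.5] top end corners [174.2 171.9] [189.9 198.5] bottom front [190.1 209.2]
   50mm back near top edge [135.1 216.6] [119.7 189.7]
156 tip ctr [182.  182.5] top end corners [174.1 163.8] [189.8 190.5] bottom front [190.  201.2]
   50mm back near top edge [134.8 208.5] [119.4 181.7]
```

View pics/z9.png

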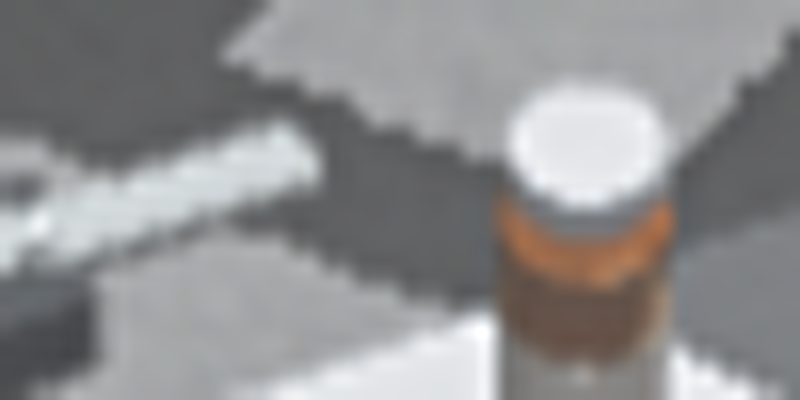

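```bash
python3 - <<'E'
import cv2,numpy as np
g=cv2.imread("pics/scene9.png").astype(int).sum(2)//3
np.set_printoptions(linewidth=200)
print('cols',list(range(246,264)))
for r in range(168,186): print(r,g[r,246:264])
print('cols',list(range(268,286)))
for r in range(166,184): print(r,g[r,268:286])
E
```

```text
cols [246, 247, 248, 249, 250, 251, 252, 253, 254, 255, 256, 257, 258, 259, 260, 261, 262, 263]
168 [ 94  96  97  95  96  98  96 107 156 160 167 163 163 164 163 163 162 164]
169 [ 97  96  96  95  97  98  97  95 101 109 152 156 154 167 166 165 164 164]
170 [ 95  97  97  97  96  98  98  95  93  93  97  96 106 152 153 154 168 167]
171 [ 97  97  97  97  97  97  96  94  93  94  92  92  91  97  98 107 156 169]
172 [ 97  97  97  95  95  95  94  92  98 112 117 137 113  92  92  94 110 156]
173 [ 96  96  95  94  93  96 111 115 143 169 177 211 171 116  94  95  96 101]
174 [ 94  92  97 111 114 142 169 176 212 214 212 218 212 170 100  95  97  96]
175 [126 115 142 168 177 213 216 212 214 213 214 215 207 199 107  94  98  99]
176 [195 178 212 215 214 215 215 214 213 203 203 192 158 152 103  95  97  98]
177 [215 212 215 214 214 213 203 203 190 155 147 116 106 103  96  95  97  97]
178 [213 214 213 202 203 189 153 152 122 103 100  96  92  94  96  97  98  98]
179 [202 202 190 154 152 123 127 145 140 117 116 116  96  96  95  97  98  99]
180 [155 152 123 126 143 146 166 170 169 169 169 165 125 118  97  97
[... 1199 characters left out ...]
75 [ 93 100  96 115 199 235 233 232 231 230 232 235 230 171 103  90  95  97]
176 [ 96  95  93  95 135 218 229 233 233 233 229 226 181 141  95  93  98  99]
177 [ 98  98  96  98 113 129 161 213 223 220 178 150 127 118  94  95  98  99]
178 [ 99  99  99 103 115 116 120 129 130 131 123 118 120 121  97  96  98  98]
179 [ 99  99  98 100 115 112 115 119 119 120 117 114 114 113  98 100 107 109]
180 [ 98  98  96  86 110 113 110 109 110 112 113 120 111  97 107 117 130 130]
181 [ 97  98  98  83  92 109 114 112 110 119 124 126 107 100 129 131 131 130]
182 [ 95  95  95  86  83  84  97 104 106 120 119  95  96 112 130 130 129 130]
183 [ 96  96 101  89  82  83  85  85  87  88  88  85 100 131 130 129 130 129]
```

Request:
step_arm --deltas '[{"translation": [0, 0, 1.5], "rot": [0, 0, 0]}, {"translation": [0, 0, 2.5], "rot": [0, 0, 0]}, {"translation": [0, 0, 3.2], "rot": [0, 0, 0]}, {"translation": [0, 0, 3.2], "rot": [0, 0, 0]}]'

```text
clock: 11.4
eef_pos: [508.4, 185.3, 277.5]
tcp_rot: [-3.141, 0.001, 1.36]
contact_force: [-1.8, -0.7, 3.5]
opening: -0.007
```

```bash
python3 - <<'E'
from h import *
plan((510.5,186.5,277),1.36)
from rig import imaging
import cv2
i=imaging.grab_frame("scene")["image"][:,:,::-1]
cv2.imwrite("pics/s10.png",cv2.resize(i[80:180,300:400],None,fx=6,fy=6,interpolation=cv2.INTER_CUBIC))
E
```

```text
t 11.4 pos [508.4 185.3 277.5] rpy [-3.141e+00  1.000e-03  1.360e+00] F [-1.8 -0.7  3.5] open -0.007 q [ 0.35  0.38  1.92 -0.    0.84  0.56]
d cm [0.16 0.18 0.05] rot [-0.001  0.001 -0.   ]
```

View pics/s10.png

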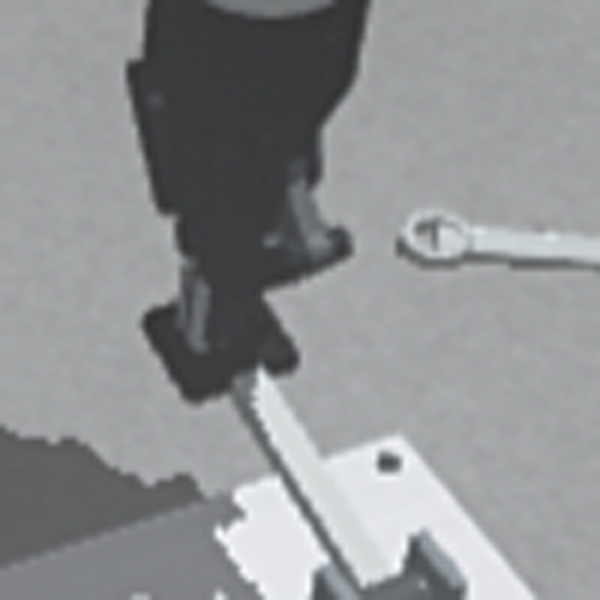

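Request:
step_arm --deltas '[{"translation": [0, 0, 0.25], "rot": [0, 0, 0]}, {"translation": [0, 0, 0.5], "rot": [0, 0, 0]}, {"translation": [0, 0, 0.75], "rot": [0, 0, 0]}, {"translation": [0, 0, 1.0], "rot": [0, 0, 0]}, {"translation": [0, 0, 1.25], "rot": [0, 0, 0]}, {"translation": [0, 0, 1.5], "rot": [0, 0, 0]}, {"translation": [0, 0, 1.75], "rot": [0, 0, 0]}, {"translation": [0, 0, 2.0], "rot": [0, 0, 0]}]'

```text
clock: 12.45
eef_pos: [508.0, 185.5, 258.0]
tcp_rot: [-3.14, 0.0, 1.359]
contact_force: [-5.3, 1.0, 8.2]
opening: 0.001
```

Request:
step_arm --deltas '[{"translation": [0, 0, 0.1], "rot": [0, 0, 0]}, {"translation": [0, 0, 0.2], "rot": [0, 0, 0]}, {"translation": [0, 0, 0.2], "rot": [0, 0, 0]}, {"translation": [0, 0, 0.2], "rot": [0, 0, 0]}]'

```text
clock: 12.95
eef_pos: [507.9, 185.6, 256.1]
tcp_rot: [-3.14, 0.0, 1.36]
contact_force: [-6.0, 0.9, 8.2]
opening: -0.001
```

```bash
cat > m.py <<'E'
from h import *
import cv2,sys
from rig import imaging
plan((510.5,186.5,277),1.36)
i=imaging.grab_frame("scene")["image"][:,:,::-1]
n=sys.argv[1]
cv2.imwrite(f"pics/full{n}.png",i)
cv2.imwrite(f"pics/v{n}.png",cv2.resize(i[145:220,235:305],None,fx=8,fy=8,interpolation=cv2.INTER_CUBIC))
g=i.astype(int).sum(2)//3
np.set_printoptions(linewidth=200)
for r in range(158,182): print(r,g[r,268:286])
E
python3 m.py 11
```

```text
t 12.95 pos [507.9 185.6 256.1] rpy [-3.14  0.    1.36] F [-6.   0.9  8.2] open -0.001 q [0.35 0.42 1.93 0.   0.8  0.56]
d cm [ 0.14  0.24 -2.09] rot [-0.002  0.    -0.   ]
158 [ 96  96  93  95 125 169 167 164 163 161 158 158 161 162 162 166 166 164]
159 [ 95  91  95 122 163 168 164 163 161 158 158 159 163 164 164 164 165 163]
160 [ 93  96 122 160 165 162 162 162 159 159 159 159 162 163 162 161 161 163]
161 [ 97 124 164 165 164 160 162 164 162 162 162 161 162 164 163 163 164 164]
162 [122 162 165 163 162 161 161 163 164 164 162 164 165 166 164 162 165 164]
163 [159 162 166 165 161 161 160 161 161 162 161 163 164 168 166 164 163 163]
164 [165 159 164 165 162 163 159 157 158 159 160 163 164 167 165 162 161 162]
165 [166 165 162 159 159 161 173 189 192 190 179 167 162 163 163 161 160 161]
166 [163 166 162 158 166 191 216 236 237 235 223 199 179 160 159 161 160 162]
167 [165 166 164 166 203 234 230 231 230 230 230 232 225 178 161 163 164 166]
168 [162 161 163 176 236 232 229 228 228 228 230 233 233 207 164 164 165 165]
169 [160 158 160 174 239 232 229 228 229 230 230 231 232 221 166 163 
[... 244 characters left out ...]
73 [ 92  98  99 105 113 117 131 150 155 156 131 125 116 127 171 172 171 163]
174 [ 96  96  95 101 113 114 118 122 122 122 118 116 116 129 171 171 159 152]
175 [ 97  99  98  96 111 111 110 117 117 116 112 111 118 125 169 149 103  99]
176 [ 98  98  96  84  97 112 111 110 109 110 110 120 117 108 164 105  93  96]
177 [ 99 100  98  83  82  94 110 111 115 118 108 113  97  99 149 101  97  99]
178 [100 100  98  87  83  83  85  88 105 104  84  87  92  95 101  95  98  98]
179 [100  99  98  96  83  84  84  84  86  86  84  84  88 107  98 100 108 109]
180 [ 98  97  99 106  86  83  85  86  85  85  85  84  93 133 115 117 130 130]
181 [ 97  96  99 114  90  83  84  85  86  84  84  86 100 140 131 130 130 129]
```

View pics/v11.png

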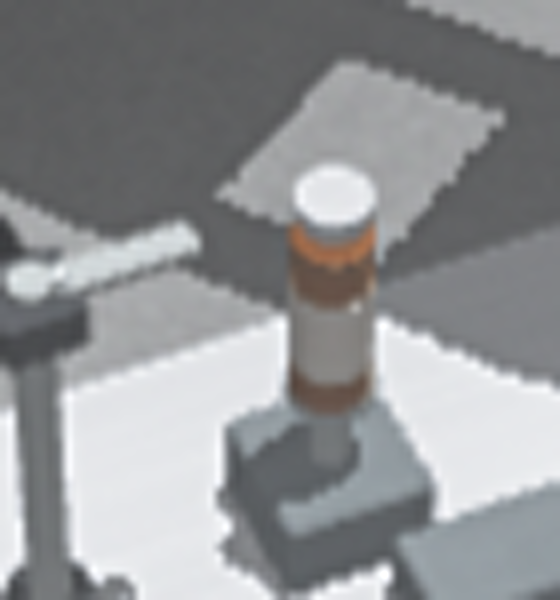

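```bash
python3 - <<'E'
import cv2,numpy as np
np.set_printoptions(linewidth=200)
g=cv2.imread("pics/scene0.png").astype(int).sum(2)//3
print(list(range(266,288)))
for r in range(188,206): print(r,g[r,266:288])
print(list(range(232,264)))
for r in range(170,192): print(r,g[r,232:264])
E
```

```text
[266, 267, 268, 269, 270, 271, 272, 273, 274, 275, 276, 277, 278, 279, 280, 281, 282, 283, 284, 285, 286, 287]
188 [222 221 221 221 221 221 221 222 222 222 223 222 222 221 221 221 221 221 222 222 222 222]
189 [221 221 221 221 221 222 223 223 223 222 222 221 221 221 222 222 221 222 222 222 222 222]
190 [221 221 221 222 222 222 222 222 221 221 222 221 222 222 223 223 223 222 222 222 222 222]
191 [222 222 222 222 221 222 221 219 219 218 218 219 221 219 214 219 223 222 221 221 221 222]
192 [222 221 221 221 222 221 217 208 203 195 196 197 201 192 162 176 212 224 223 222 222 224]
193 [221 222 222 222 222 219 204 196 196 195 194 192 192 191 179 152 176 225 226 225 225 224]
194 [222 223 224 217 219 205 197 194 193 193 193 192 194 196 195 179 190 223 228 225 223 223]
195 [218 221 212 171 183 195 194 193 193 193 194 196 197 196 197 190 155 181 227 226 223 224]
196 [171 169 151 145 154 193 196 196 196 196 196 195 196 197 199 196 150 154 223 229 225 224]
197 [147 146 146 143 131 187 200 198 197 196 197 198 198 199 199 185 136 147 183 221 224 223]
198 [147 148 149 145 117 146 189 201 200 199 199 
[... 3111 characters left out ...]
2 162 156 154 155 156 164 175]
187 [164 126  74  72  77  77  75  76  76  75  75  74  75  91 134 163 162 161 162 159 158 160 158 158 159 159 156 159 174 187 196 218]
188 [166 159  92  70  75  76  76  77  75  76  87  89 110 133 162 164 159 160 160 158 154 156 159 157 159 172 183 191 220 230 225 224]
189 [165 163 128  76  73  75  77  80  79  91 123 134 164 164 164 163 159 159 159 156 154 157 173 183 189 218 231 225 224 224 223 222]
190 [164 166 161 101  80  78  87  97  95 111 146 166 165 160 158 158 158 158 160 173 184 189 218 231 226 224 224 223 222 222 221 221]
191 [164 166 165 144 109  94 111 112 110 109 134 165 162 160 160 162 175 185 189 217 231 225 224 224 222 222 221 221 221 221 221 221]
```

```bash
python3 - <<'E'
import cv2,numpy as np
from h import *
np.set_printoptions(linewidth=200)
P=np.array([546.6,-14.1,0])
print('post60',proj('scene',P+[0,0,60]),'cap135',proj('scene',P+[0,0,135]),'front rim 11.5',max(proj('scene',P+[11.5*np.cos(a),11.5*np.sin(a),60])[1] for a in np.arange(-2,1,.05)))
for n in ("scene9","full11"):
  im=cv2.imread(f"pics/{n}.png"); g=im.astype(int)
  print(n,list(range(268,286)))
  r0=188 if n=="scene9" else 184
  for r in range(r0,r0+18): print(r,g[r,268:286].sum(1)//3, (g[r,276]).tolist())
E
```

```text
post60 [274.66607982 196.51176013] cap135 [275.15964586 173.412638  ] front rim 11.5 200.57817463266855
scene9 [268, 269, 270, 271, 272, 273, 274, 275, 276, 277, 278, 279, 280, 281, 282, 283, 284, 285]
188 [228 231 233 128 119 128 131 138 155 130 131 131 132 169 239 235 233 174] [152, 155, 159]
189 [227 231 234 128 119 127 131 133 136 133 132 130 131 168 236 233 233 234] [135, 136, 138]
190 [229 232 235 128 120 127 130 131 133 132 131 129 131 169 235 231 229 230] [131, 133, 135]
191 [229 232 234 128 119 127 131 132 133 133 131 129 132 169 235 231 228 228] [131, 133, 135]
192 [228 231 233 129 119 127 131 132 133 132 131 129 131 161 225 232 230 229] [131, 133, 135]
193 [229 232 234 128 120 128 132 132 133 133 132 130 130 138 189 232 232 231] [132, 133, 136]
194 [231 228 229 120 122 129 132 133 134 134 133 130 129 151 201 230 234 231] [132, 134, 136]
195 [223 181 173  97 117 127 133 135 134 135 134 123 124 173 163 191 233 231] [133, 135, 136]
196 [159 154 138  85  92 112 126 128 128 128 123 101 102 178 157 163 230 235] [126, 128, 131]
197 [153 152 126  86  82  88  94  95  96  94  88  83
[... 1862 characters left out ...]
 85  86 107 144 199 231 234 232] [74, 83, 101]
195 [223 183 176 120  98  90  88  87  88  87  91  98 123 131 157 193 234 232] [76, 85, 103]
196 [159 154 157 144 120 109  98  97  96  97 107 117 125 145 151 163 230 235] [89, 94, 107]
197 [152 154 156 145 131 119 115 115 116 114 116 141 145 154 152 155 191 227] [119, 116, 113]
198 [156 157 141 103  97 100 114 116 117 114 116 158 159 155 153 150 155 195] [120, 118, 114]
199 [147 142 103  92  95 100 115 117 118 115 116 146 159 157 155 153 153 183] [120, 119, 115]
200 [102  98  94  96  96 101 115 117 118 116 108 107 156 157 154 153 151 155] [121, 119, 115]
201 [ 93  96  97  97  98 101 115 118 119 116 107 102 155 157 154 153 152 149] [122, 120, 117]
```

```bash
python3 - <<'E'
import cv2,numpy as np
from h import *
np.set_printoptions(linewidth=200)
g=cv2.imread("pics/scene0.png").astype(int)
print(list(range(138,160)))
for r in range(199,232): print(r,g[r,138:160].sum(1)//3)
P=np.array([412.5,-256,0])
t=np.arange(0,6.29,.02)
for z,R in ((75,10.5),(0,11.5)):
  e=np.array([proj('scene',P+[R*np.cos(a),R*np.sin(a),z]) for a in t]);print(z,proj('scene',P+[0,0,z]),e.min(0),e.max(0))
E
```

```text
[138, 139, 140, 141, 142, 143, 144, 145, 146, 147, 148, 149, 150, 151, 152, 153, 154, 155, 156, 157, 158, 159]
199 [152 152 153 154 153 154 151 152 155 155 152 152 156 157 156 153 152 153 155 157 156 154]
200 [154 154 157 155 153 152 151 152 154 158 154 152 155 156 155 151 152 151 156 157 155 153]
201 [154 155 157 154 149 149 161 179 178 185 177 179 158 153 152 148 151 154 157 157 154 153]
202 [154 153 152 151 151 165 204 231 228 225 226 230 190 160 150 150 151 155 155 153 153 153]
203 [151 148 148 151 168 204 223 224 224 224 223 227 227 186 153 152 153 154 155 154 153 152]
204 [149 147 147 157 205 224 223 221 221 223 221 223 226 195 155 154 153 152 153 153 152 151]
205 [149 146 149 163 229 225 221 220 221 222 223 223 226 193 154 155 154 150 151 155 156 154]
206 [151 150 149 159 220 224 223 222 222 223 226 226 215 147 145 156 158 152 154 158 159 157]
207 [153 153 151 151 177 219 227 226 226 226 227 211 166 114 124 146 156 153 157 159 159 156]
208 [153 154 154 152 138 169 209 218 220 213 200 149 119  99 113 119 151 151 154 157 157 155]
209 [154 154 156 155 134 114 122 142 146 126 121 
[... 1585 characters left out ...]
  88  83  84 100 105 113 103  92  79  74  76 116 159 158]
227 [151 150 150 153 157 153  93  87  90  89  76  76  77  78  76  75  72  72  88 146 162 160]
228 [156 154 151 154 156 152  93  86  90  90  83  76  74  74  73  74  76  87 114 159 160 158]
229 [160 159 155 155 156 152 109  86  89  90  88  84  82  76  80 103 108 128 155 159 156 156]
230 [159 158 154 155 154 154 146 112 109  90  92 113 112 108 116 155 156 158 158 156 155 156]
231 [154 155 153 154 152 149 151 152 150 111 118 156 158 157 157 163 161 159 158 155 153 154]
75 [146.22328644 204.41607074] [141.25688906 200.60087194] [151.18129545 208.28182627]
0 [152.50720831 225.27611184] [147.35850682 221.17636647] [157.647421   229.43224232]
```

```bash
python3 - <<'E'
from h import *
from scipy.optimize import brentq
P=np.array([546.6,-14.1,0])
for ang in (1.35,1.3595,1.369):
  y=np.array([np.cos(ang),np.sin(ang),0]);x=np.array([y[1],-y[0],0])
  for zc,obs in ((148.8,(276.45,168.78)),(135,(276.44,173.53))):
    b=np.array(obs)-proj('scene',P+[0,0,zc])
    def v(h,s,u=250):
        A=proj('scene',P-40*y+s*5*x+[0,0,h+2])+b;B=proj('scene',P-58*y+s*5*x+[0,0,h+2])+b
        return A[1]+(u-A[0])*(B[1]-A[1])/(B[0]-A[0])
    print(ang,zc,b.round(2),'h far',round(brentq(lambda h:v(h,-1)-174.53,130,170),2),'h near',round(brentq(lambda h:v(h,1)-178.65,130,170),2),
     'tip corners',(proj('scene',P-40*y-5*x+[0,0,152])+b).round(2),(proj('scene',P-40*y+5*x+[0,0,152])+b).round(2))
E
```

```text
1.35 148.8 [ 1.19 -0.09] h far 149.07 h near 148.64 tip corners [257.51 171.82] [259.42 175.16]
1.35 135 [1.28 0.12] h far 149.78 h near 149.35 tip corners [257.59 172.03] [259.51 175.37]
1.3595 148.8 [ 1.19 -0.09] h far 149.71 h near 149.33 tip corners [257.56 171.95] [259.52 175.28]
1.3595 135 [1.28 0.12] h far 150.41 h near 150.04 tip corners [257.65 172.16] [259.6  175.49]
1.369 148.8 [ 1.19 -0.09] h far 150.34 h near 150.02 tip corners [257.61 172.09] [259.61 175.4 ]
1.369 135 [1.28 0.12] h far 151.05 h near 150.73 tip corners [257.7 172.3] [259.7  175.61]
```

Request:
step_arm --deltas '[{"translation": [0, 0, 0.05], "rot": [0, 0, 0]}, {"translation": [0, 0, 0.1], "rot": [0, 0, 0]}, {"translation": [0, 0, 0.14], "rot": [0, 0, 0]}, {"translation": [0, 0, 0.14], "rot": [0, 0, 0]}, {"translation": [0, 0, 0.14], "rot": [0, 0, 0]}, {"translation": [0, 0, 0.14], "rot": [0, 0, 0]}]'

```text
clock: 13.75
eef_pos: [507.9, 185.6, 254.7]
tcp_rot: [-3.14, 0.0, 1.36]
contact_force: [-5.5, 1.6, 9.8]
opening: 0.0
```

```bash
python3 m.py 12 | sed -n '1,2p;9,18p'; python3 - <<'E'
import cv2
i=cv2.imread("pics/full12.png")
cv2.imwrite("pics/z12.png",cv2.resize(i[155:210,230:300],None,fx=10,fy=10,interpolation=cv2.INTER_CUBIC))
E
```

```text
t 13.75 pos [507.9 185.6 254.7] rpy [-3.14  0.    1.36] F [-5.5  1.6  9.8] open 0.0 q [0.35 0.42 1.93 0.   0.79 0.56]
d cm [ 0.14  0.23 -2.23] rot [-0.002  0.    -0.   ]
164 [163 160 164 164 162 161 160 158 163 160 163 162 164 166 165 162 162 163]
165 [165 165 162 158 160 173 191 191 199 193 191 180 165 162 162 161 161 162]
166 [165 166 163 158 175 217 237 232 231 232 231 223 196 161 159 161 161 162]
167 [164 165 164 169 213 230 231 230 229 229 231 233 234 180 160 162 164 166]
168 [163 162 162 171 236 232 228 229 228 229 230 232 233 207 164 164 164 165]
169 [160 158 157 160 236 233 229 229 229 230 230 231 233 219 166 163 162 164]
170 [161 158 158 155 215 235 232 231 231 230 231 233 231 196 165 161 161 167]
171 [151 161 161 145 152 227 232 233 232 232 234 230 198 137 159 162 164 166]
172 [105 150 153 134 114 134 181 217 223 224 216 183 131 123 158 166 166 165]
173 [ 92  98  99 103 115 115 124 129 129 129 129 124 119 124 151 171 170 163]
```

View pics/z12.png

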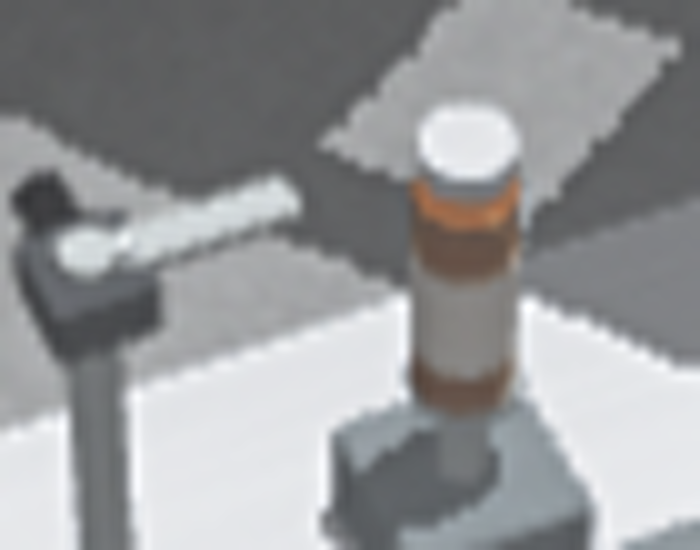

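View pics/full12.png

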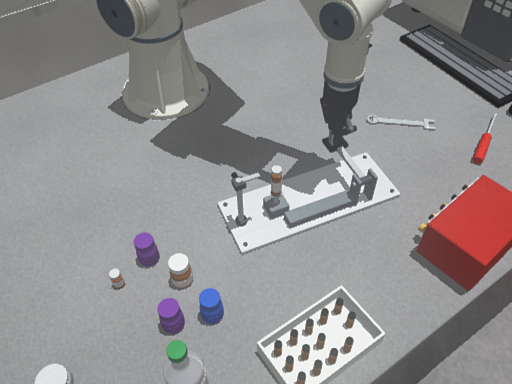

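```bash
python3 - <<'E'
import cv2,numpy as np
i=cv2.imread("pics/top0.png")[183:218,220:280]
cv2.imwrite("pics/zt.png",cv2.resize(i,None,fx=13,fy=13,interpolation=cv2.INTER_CUBIC))
j=cv2.imread("pics/scene0.png")[166:190,228:264]
j2=cv2.imread("pics/full12.png")[166:190,228:264]
cv2.imwrite("pics/zs.png",cv2.resize(np.vstack([j,j2]),None,fx=12,fy=12,interpolation=cv2.INTER_CUBIC))
E
```

```text
(no output)
```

View pics/zt.png

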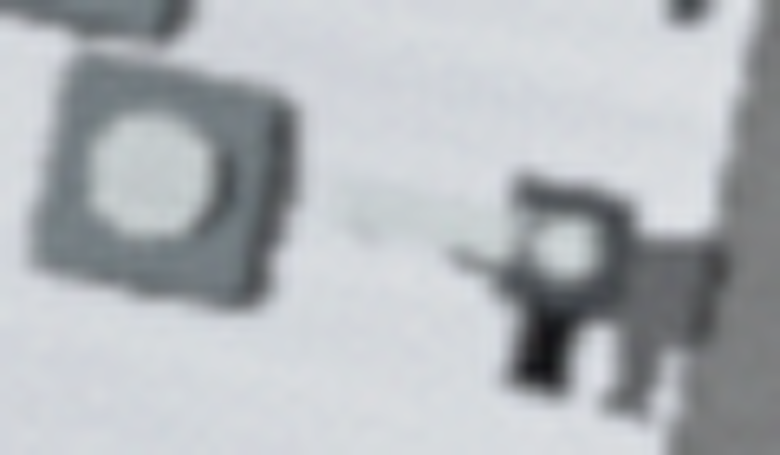

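View pics/zs.png

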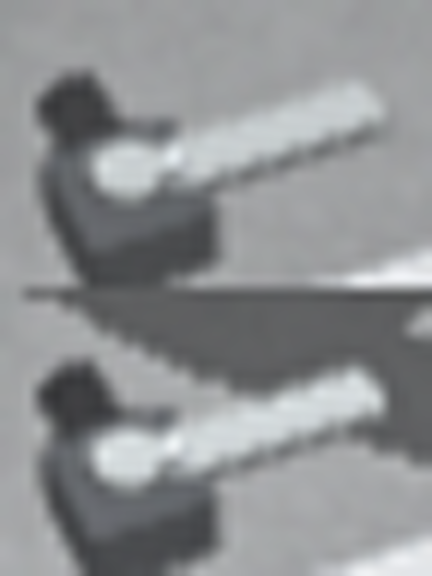

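```bash
cat > cen.py <<'E'
import cv2,numpy as np
S=cv2.imread("pics/scene0.png").astype(float).mean(2);T=cv2.imread("pics/top0.png").astype(float).mean(2)
def cen(I,u,v,r,lo,hi,inv=False):
    "soft-thresholded centroid around (u,v), radius r; lo=background, hi=object level"
    y,x=np.mgrid[int(v-r):int(v+r)+1,int(u-r):int(u+r)+1]
    w=np.clip((I[y,x]-lo)/(hi-lo),0,1); w[(x-u)**2+(y-v)**2>r*r]=0
    m=w>0.25
    w=w*m
    return np.array([(x*w).sum(),(y*w).sum()])/w.sum(), w.sum()
E
python3 - <<'E'
from cen import *
np.set_printoptions(linewidth=220)
pts={'tall':((146.5,205),(326.2,246.6)),'short':((114.3,272.7),(371.6,210.3)),'jar':((178,261.7),(331,185)),'post':((275.9,196),(231.3,196)),'col':((238.3,179.5),(263.2,201.6))}
for n,(s,t) in pts.items():
    for I,p,nm in ((S,s,'S'),(T,t,'T')):
        u,v=map(round,p); print(n,nm,u,v); 
        if n in('col','post') or nm=='T': print(I[v-6:v+7,u-8:u+9].astype(int))
# screws
E
```

```text
tall S 146 205
tall T 326 247
[[126 126 116 101  87  85  94  89  92 100 114 121 123 124 122 123 126]
 [122 110  94  87  84  75  92 116 122 125 113 111 117 122 124 123 124]
 [119  98  88  91  85 104 149 186 198 193 165 128 114 120 121 122 124]
 [118  95  87  89 106 151 189 212 215 213 199 164 133 122 119 121 124]
 [116  98  83  81 125 185 211 214 213 213 209 193 162 133 121 121 124]
 [117  97  90  84 130 191 212 213 214 210 210 204 176 141 126 121 125]
 [120 105  86  79 128 191 213 214 213 209 207 203 179 144 126 124 125]
 [123 114  97  83 121 185 211 215 215 211 207 196 162 133 123 125 130]
 [121 119 115 108 115 149 187 207 211 209 198 178 142 123 123 126 127]
 [124 123 118 119 116 115 138 175 195 190 170 147 126 120 120 120 125]
 [120 123 123 124 120 120 121 140 148 145 135 124 121 121 121 120 123]
 [123 122 123 126 124 121 123 123 123 124 119 120 123 123 122 124 123]
 [126 123 123 122 121 123 123 125 122 121 122 123 123 123 123 124 123]]
short S 114 273
short T 372 210
[[126 124 126 125 127 127 128 123 125 124 122 126 123 124 125 124 124]
 [126 126 125 125 124 126 121 122 122 125 1
[... 4815 characters left out ...]
207 201 170 149 126 128 124 122 102  83  81 124 193 221 223]
 [204 206 207 202 181 155 150 175 189 183 149 100  75 111 179 207 209]
 [196 201 203 200 172 156 181 202 205 199 159 105  78  91 125 142 145]
 [163 172 190 185 152 135 175 200 209 202 166 111  79  84  98 104 103]
 [167 152 145 135 113 111 143 178 194 187 149 101  79  90  99 104 102]
 [211 199 169 119  87  86 100 127 137 128 103  80  76  93 105 104 102]
 [219 217 188 139 101  82  75  86  87  85  78  76  75  92 103 103 103]
 [217 216 210 182 144  91  58  65  68  68  75  79  88  98 103 104 106]
 [214 216 218 207 170 100  46  38  44  70 105 113 107 104 104 104 102]
 [217 216 218 209 160  88  39  23  50 118 176 188 145 110 102 108 106]]
```

```bash
python3 - <<'E'
from cen import *
from h import *
np.set_printoptions(precision=2,suppress=True,linewidth=160)
m={}
m['tall']=(cen(S,146.4,204.9,6.5,158,222)[0],cen(T,326.4,246.5,6.5,128,212)[0],75)
m['short']=(cen(S,114.3,272.7,6.5,158,222)[0],cen(T,371.6,210.1,6.5,128,208)[0],45)
m['jar']=(cen(S,178,261.7,13,165,225)[0],cen(T,331,184.8,11,130,224)[0],70)
m['post']=(np.array([275.95,195.9]),cen(T,231.2,196,6.5,128,200)[0],60)
m['col']=(np.array([238.25,179.55]),cen(T,263.1,201.5,4.2,120,205)[0],152)
for k,v in m.items(): print(k,v[0],v[1],tri(v[0],v[1])[0], tri(v[0],v[1])[1])
sc=[((326.5,256.9),(0,0))]
tip_s=np.array([258.6,173.85]); tip_t=np.array([245.7,198.3])
def fit(keys):
    k=len(keys)
    def fun(p):
        bs=p[:2];bt=p[2:4];r=[]
        for i,n in enumerate(keys):
            X=[p[4+2*i]*10,p[5+2*i]*10,m[n][2]]
            r+=list(proj('scene',X)+bs-m[n][0])+list(proj('top',X)+bt-m[n][1])
        X=p[4+2*k:7+2*k]*10
        r+=list(proj('scene',X)+bs-tip_s)+list(proj('top',X)+bt-tip_t)
        r+=list(p[:4]*.05)
        return r
    p0=np.r_[np.zeros(4),np.tile([50,0],k),[53,-5,15]]
    s=least_squares(fun,p0)
    print(keys,'bias',s.x[:4],'tip top-face',s.x[-3:]*10); print(np.array(s.fun).round(2))
    for i,n in enumerate(keys): print(n,s.x[4+2*i:6+2*i]*10)
    return s
fit(['tall','short','jar','post','col']);s=fit(['tall','short','jar','post'])
E
```

```text
tall [146.34 204.72] [326.29 246.47] [ 410.57 -256.55   72.31] [-0.52  0.03 -0.59 -0.25]
short [113.81 272.73] [371.65 210.15] [ 503.65 -382.1    42.28] [-0.43  0.03 -0.55 -0.21]
jar [177.76 261.57] [330.73 184.49] [ 571.51 -271.04   67.21] [-0.5   0.03 -0.61 -0.29]
post [275.95 195.9 ] [231.   195.97] [544.2  -10.01  56.72] [-0.47  0.04 -0.48 -0.31]
col [238.25 179.55] [262.51 201.39] [526.34 -92.77 149.59] [-0.31  0.03 -0.33 -0.19]
['tall', 'short', 'jar', 'post', 'col'] bias [ 1.26  0.48 -0.04  0.28] tip top-face [535.   -51.78 149.17]
[ 0.01  0.04 -0.01  0.03  0.04  0.05  0.01  0.06 -0.02  0.   -0.03 -0.01  0.08 -0.09  0.13 -0.01  0.23 -0.02  0.24  0.14 -0.33  0.03 -0.33 -0.21  0.06  0.02
 -0.    0.01]
tall [ 410.72 -257.78]
short [ 503.64 -383.09]
jar [ 571.34 -272.24]
post [544.03 -11.88]
col [526.15 -94.25]
['tall', 'short', 'jar', 'post'] bias [ 1.84  0.16 -0.49  0.33] tip top-face [535.   -53.06 149.04]
[ 0.05  0.02  0.04  0.04  0.05  0.06  0.02  0.09  0.    0.01 -0.01  0.02  0.15 -0.12  0.21  0.02 -0.26  0.02 -0.27 -0.16  0.09  0.01 -0.02  0.02]
tall [ 410.8 -259.1]
short [ 503.7  -384.32]
jar [ 571.38 -273.5 ]
post [544.05 -13.3 ]
```

```bash
python3 - <<'E'
from h import *
from scipy.optimize import brentq
for nm,P,b in (('withcol',[544.03,-11.88,0],[1.26,.48]),('nocol',[544.05,-13.3,0],[1.84,.16]),('postonly',[546.6,-14.1,0],[1.28,-.6])):
  P=np.array(P);b=np.array(b)
  for ang in (1.3595,):
   for dx in (0,-.5):
    y=np.array([np.cos(ang),np.sin(ang),0]);x=np.array([y[1],-y[0],0])
    def v(h,s,u=250):
        A=proj('scene',P-40*y+(s*5+dx)*x+[0,0,h+2])+b;B=proj('scene',P-58*y+(s*5+dx)*x+[0,0,h+2])+b
        return A[1]+(u-A[0])*(B[1]-A[1])/(B[0]-A[0])
    print(nm,dx,'h far',round(brentq(lambda h:v(h,-1)-174.53,130,170),2),'h near',round(brentq(lambda h:v(h,1)-178.65,130,170),2),
     'tip corners',(proj('scene',P-40*y+(dx-5)*x+[0,0,151])+b).round(2),(proj('scene',P-40*y+(dx+5)*x+[0,0,151])+b).round(2),
     'post pred',(proj('scene',P+[0,0,60])+b).round(2),'cap135',(proj('scene',P+[0,0,135])+b).round(2), 'col152 @84.4',(proj('scene',P-84.4*y+[0,0,152])+b).round(2))
E
```

```text
withcol 0 h far 147.97 h near 147.54 tip corners [257.79 171.63] [259.74 174.95] post pred [276.03 195.81] cap135 [276.53 172.69] col152 @84.4 [238.47 179.61]
withcol -0.5 h far 147.39 h near 146.94 tip corners [257.69 171.47] [259.65 174.78] post pred [276.03 195.81] cap135 [276.53 172.69] col152 @84.4 [238.47 179.61]
nocol 0 h far 147.96 h near 147.53 tip corners [257.81 171.62] [259.76 174.94] post pred [276.1  195.78] cap135 [276.57 172.67] col152 @84.4 [238.47 179.61]
nocol -0.5 h far 147.37 h near 146.94 tip corners [257.71 171.46] [259.66 174.77] post pred [276.1  195.78] cap135 [276.57 172.67] col152 @84.4 [238.47 179.61]
postonly 0 h far 148.28 h near 147.9 tip corners [257.65 171.78] [259.61 175.11] post pred [275.95 195.91] cap135 [276.44 172.81] col152 @84.4 [238.29 179.79]
postonly -0.5 h far 147.69 h near 147.3 tip corners [257.56 171.61] [259.51 174.94] post pred [275.95 195.91] cap135 [276.44 172.81] col152 @84.4 [238.29 179.79]
```

```bash
python3 - <<'E'
import cv2
from rig import imaging
i=imaging.grab_frame("top")["image"][:,:,::-1]
cv2.imwrite("pics/top13.png",i)
cv2.imwrite("pics/zt13.png",cv2.resize(i[170:225,205:285],None,fx=9,fy=9,interpolation=cv2.INTER_CUBIC))
E
```

```text
(no output)
```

View pics/zt13.png

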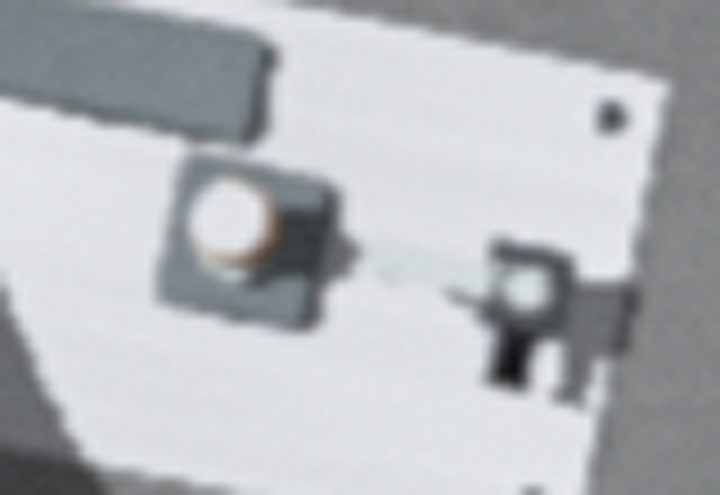

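```bash
python3 - <<'E'
from cen import *
from h import *
import cv2
np.set_printoptions(precision=2,suppress=True,linewidth=180)
T2=cv2.imread("pics/top13.png").astype(float).mean(2)
S2=cv2.imread("pics/full12.png").astype(float).mean(2)
u,v=230,194
print(T2[v-7:v+10,u-9:u+10].astype(int))
ct=cen(T2,230.4,194.3,6.2,140,232); print(ct)
cs=np.array([276.3,168.74]); cs2=cen(S2,276.3,168.7,6.5,168,229); print('scene centroid',cs2)
for b in ((1.26,.48,-.04,.28),(1.84,.16,-.49,.33)):
  b=np.array(b)
  for s_ in (cs,cs2[0]):
    x,f=tri(s_-b[:2],ct[0]-b[2:]); print('cap',x,f)
  x,f=tri(np.array([258.6,173.85])-b[:2],np.array([245.7,198.3])-b[2:]);print('tip top',x,f)
E
```

```text
[[224 224 225 218 186 154 148 155 164 168 174 187 205 215 219 222 222 222 221]
 [223 223 221 200 158 132 126 128 130 137 139 146 152 163 181 202 210 214 215]
 [224 225 221 189 147 130 130 138 151 151 144 131 126 127 134 148 157 161 180]
 [224 225 220 172 138 130 146 175 205 204 194 168 142 132 128 129 129 132 137]
 [224 225 218 174 136 148 183 213 225 226 224 214 182 151 132 130 131 130 131]
 [225 224 216 165 139 171 211 226 226 225 226 227 219 166 129 121 120 124 122]
 [225 223 200 155 147 193 223 227 228 227 226 228 224 173 114  89  82  84  86]
 [226 221 194 151 150 204 226 227 226 225 227 227 222 171 105  67  59  59  63]
 [225 219 180 139 147 201 224 227 226 227 228 227 217 164  98  66  63  60  62]
 [225 219 173 137 141 183 218 226 226 227 228 222 191 136  87  63  61  60  56]
 [226 216 170 135 135 162 197 213 217 218 218 190 143  97  69  62  63  63  61]
 [224 200 155 131 132 144 179 186 180 174 161 131  95  72  66  64  63  65  60]
 [223 182 143 130 131 137 164 180 169 154 136 110  87  73  68  60  62  58  60]
 [218 173 138 133 131 134 142 155 172 184 174 131  88  73  74  80  82  82  69]
 [218 172 140 132 133 133 133 136 144 154 142 111  87  89 110 120 123 116  92]
 [216 174 137 130 130 129 132 130 134 133 131 124 121 122 126 131 130 121  95]
 [219 185 159 140 134 131 126 125 127 126 131 132 134 131 132 132 131 115  92]]
(array([229.73, 194.1 ]), np.float64(52.54347826086956))
scene centroid (array([276.32, 168.63]), np.float64(57.84699453551913))
cap [545.11 -13.52 148.99] [ 0.01 -0.    0.01  0.  ]
cap [545.12 -13.52 149.33] [-0.  0. -0. -0.]
tip top [534.99 -51.78 149.16] [-0.32  0.03 -0.33 -0.21]
cap [545.11 -14.81 148.86] [ 0.08 -0.01  0.08  0.05]
cap [545.11 -14.8  149.2 ] [ 0.07 -0.01  0.07  0.05]
tip top [535.   -53.06 149.05] [-0.25  0.02 -0.26 -0.16]
```

```bash
python3 - <<'E'
from cen import *
np.set_printoptions(linewidth=220)
A=cv2.imread("pics/top0.png").astype(float);B=cv2.imread("pics/top13.png").astype(float)
M=(A+B)/2
print('R-B diff & mean; cols 240..260'); 
for r in range(192,208): print(r,(A[r,240:260].mean(1)).round().astype(int),(M[r,240:260,0]-M[r,240:260,2]).round().astype(int))
E
```

```text
R-B diff & mean; cols 240..260
192 [109  86 120 188 211 214 213 214 215 213 213 215 213 214 216 215 216 216 214 216] [14  8  6  8  6  7  7  8  7  8  8  8  8  7  6  8  6  7  8  8]
193 [100  78 116 188 213 215 216 214 214 215 216 215 213 214 213 213 216 215 215 217] [10  7  4  8  8  8  8  8  8  7  8  7  8  7  8  8  7  8  6  7]
194 [103  82 117 189 214 217 217 216 217 216 216 217 217 216 217 214 214 215 217 216] [ 9  7  6  8  8  6  6  7  6  8  7  7  6  8  8 10  8  8  7  7]
195 [101  87 120 187 213 215 214 216 217 217 217 217 216 217 218 217 217 216 217 213] [ 9  6  6  8 10  8  8  8  8  8  8  6  6  7  6  8  6  8  7  8]
196 [ 93  83 119 186 210 212 211 212 212 214 217 215 216 216 218 217 217 220 215 185] [8 6 4 8 8 9 8 8 8 8 7 7 8 6 7 6 7 6 8 9]
197 [ 90  87 125 188 211 210 206 206 206 207 208 210 213 214 217 215 218 219 208 159] [ 8  6  6  6  8  9 10 10  9  9  8  8  7  7  6  6  7  7 10 10]
198 [ 85  98 139 191 213 210 209 204 204 206 206 205 206 208 209 208 214 213 205 151] [ 5  4  6  8  9  8 10  9 10 10  9  9  8  9  8  8  8  8  9  8]
199 [ 87 114 175 207 212 210 206 200 203 203 204 204 
[... 558 characters left out ...]
7 219 219 221 217 215 203 168 153 145 136 113] [ 6  8  8  6  7  6  7  7  8  8  6  6  7  8 10  8  6  8  8  7]
204 [119 188 213 218 216 218 219 218 219 219 221 221 217 220 219 211 200 169 119  87] [ 6  8  8  8  7  8  7  7  6  6  6  6  8  6  6  8  9  8  8 10]
205 [137 191 215 217 215 217 214 215 218 215 218 219 219 218 220 220 217 188 139 101] [ 7 10  8  8  6  7  8  8  7  8  6  6  7  6  6  7  8  8  8  8]
206 [180 208 216 215 216 217 216 217 216 216 216 216 215 217 218 217 217 210 182 145] [10  9  6  6  7  8  7  6  8  8  7  6  8  6  6  7  7  8 10  8]
207 [209 215 216 214 216 216 214 216 216 216 216 217 218 215 217 215 217 218 207 170] [ 8  8  7  7  6  7  7  6  6  6  7  6  6  6  6  7  7  8 10  9]
```

```bash
python3 - <<'E'
from h import *
np.set_printoptions(precision=2,suppress=True,linewidth=180)
for b in ((1.26,.48,-.04,.28),(1.84,.16,-.49,.33)):
  b=np.array(b)
  for t in ((245.2,198.1),(245.0,198.0),(245.4,198.2)):
    x,f=tri(np.array([258.58,173.8])-b[:2],np.array(t)-b[2:]);print('tip top',x,f)
  x,f=tri(np.array([276.3,168.7])-b[:2],np.array([229.7,193.95])-b[2:]);print('cap',x,f)
  x,f=tri(np.array([275.95,195.9])-b[:2],np.array([231.,195.97])-b[2:]);print('post',x,f)
  x,f=tri(np.array([238.25,179.55])-b[:2],np.array([262.7,201.4])-b[2:]);print('col',x,f)
E
```

```text
tip top [535.08 -51.23 149.1 ] [-0.06  0.   -0.06 -0.04]
tip top [535.16 -51.01 149.05] [ 0.05 -0.    0.05  0.03]
tip top [535.   -51.44 149.14] [-0.17  0.01 -0.17 -0.11]
cap [545.38 -13.61 149.41] [ 0.06 -0.    0.06  0.04]
post [543.86 -11.75  59.44] [ 0.08 -0.01  0.08  0.05]
col [526.24 -94.51 152.21] [ 0.15 -0.01  0.15  0.09]
tip top [535.08 -52.5  148.98] [ 0.01 -0.    0.01  0.01]
tip top [535.16 -52.29 148.94] [ 0.12 -0.01  0.13  0.08]
tip top [535.   -52.72 149.02] [-0.1   0.01 -0.1  -0.06]
cap [545.38 -14.89 149.28] [ 0.13 -0.01  0.13  0.09]
post [543.85 -13.13  59.34] [ 0.16 -0.01  0.16  0.1 ]
col [526.26 -95.77 152.12] [ 0.21 -0.02  0.22  0.13]
```

Request:
step_arm --deltas '[{"translation": [0, 0, -0.1], "rot": [0, 0, 0]}, {"translation": [0, 0, -0.2], "rot": [0, 0, 0]}, {"translation": [0, 0, -0.31], "rot": [0, 0, 0]}, {"translation": [0, 0, -0.31], "rot": [0, 0, 0]}, {"translation": [0, 0, -0.31], "rot": [0, 0, 0]}, {"translation": [0, 0, -0.31], "rot": [0, 0, 0]}]'

```text
clock: 14.6
eef_pos: [508.0, 185.5, 257.8]
tcp_rot: [-3.14, -0.0, 1.36]
contact_force: [-5.9, 1.7, 8.0]
opening: -0.003
```

```bash
python3 m.py 14 | sed -n '1,2p;9,19p'; python3 - <<'E'
import cv2,numpy as np
from rig import imaging
i=imaging.grab_frame("top")["image"][:,:,::-1]
cv2.imwrite("pics/top14.png",i)
g=i.astype(int).sum(2)//3
np.set_printoptions(linewidth=220)
print(g[187:203,221:240])
E
```

```text
t 14.6 pos [508.  185.5 257.8] rpy [-3.14 -0.    1.36] F [-5.9  1.7  8. ] open -0.003 q [0.35 0.41 1.93 0.   0.8  0.56]
d cm [ 0.15  0.22 -1.92] rot [-0.001 -0.    -0.   ]
164 [164 160 165 164 163 162 160 158 158 159 161 162 164 165 165 162 161 163]
165 [165 165 161 159 161 160 163 172 173 173 166 163 162 164 162 161 161 162]
166 [164 166 163 159 161 172 190 211 212 211 199 189 170 160 160 161 160 162]
167 [164 166 165 164 184 216 230 231 231 230 232 235 214 174 161 164 164 166]
168 [163 161 163 172 226 231 231 229 229 229 230 233 233 203 164 165 164 165]
169 [159 158 159 172 237 232 229 228 229 229 230 231 233 222 166 163 161 164]
170 [162 157 157 157 228 234 230 230 230 230 230 230 233 217 166 160 161 166]
171 [162 161 160 148 177 232 235 233 231 231 233 234 228 182 162 162 165 166]
172 [149 151 152 147 130 203 231 230 229 230 231 220 174 135 163 166 167 164]
173 [ 98  97 105 139 114 127 154 181 185 189 181 132 119 130 169 172 170 150]
174 [ 96  95  95 104 113 116 120 125 124 126 127 116 116 131 171 171 153 104]
[[224 226 224 216 185 153 148 154 163 170 175 186 205 214 217 220 222 
[... 494 characters left out ...]
97 150 151 202 226 227 226 227 227 227 222 176 112  71  61  63  63]
 [225 221 179 140 143 188 221 226 226 227 226 227 219 167 102  66  64  63  62]
 [226 218 173 137 138 171 213 226 225 227 228 226 201 143  90  66  61  63  60]
 [225 216 168 135 135 162 197 214 219 221 220 212 167 107  74  63  61  61  59]
 [224 199 156 131 130 151 180 186 182 179 169 148 107  77  63  61  61  63  61]
 [221 182 143 132 131 138 163 178 172 153 133 104  81  73  68  59  61  62  61]
 [218 176 139 131 134 133 139 150 167 179 170 125  90  73  77  79  79  77  71]
 [215 174 140 131 134 131 133 133 142 147 141 109  87  88 109 119 120 114  92]
 [215 171 137 131 132 133 131 131 131 131 129 123 120 120 129 133 131 120  96]]
```

View pics/v14.png

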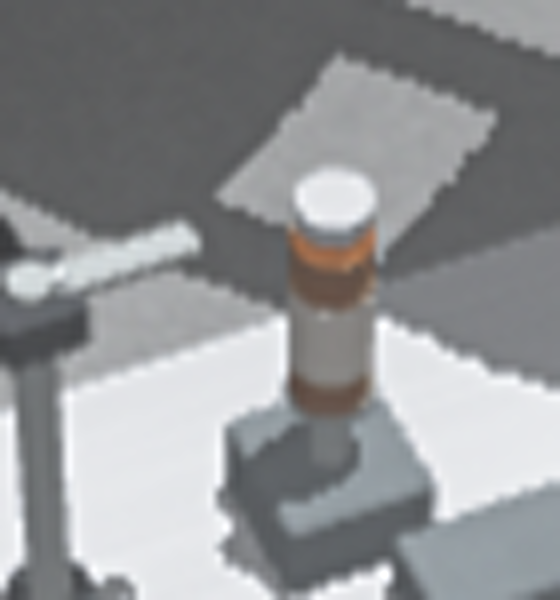

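Request:
step_arm --deltas '[{"translation": [0, 0, 0], "rot": [0, 0, 0]}, {"translation": [0, 0, 0], "rot": [0, 0, 0]}, {"translation": [0, 0, 0], "rot": [0, 0, 0]}, {"translation": [0, 0, 0], "rot": [0, 0, 0]}]'

```text
clock: 15.2
eef_pos: [508.1, 185.5, 257.9]
tcp_rot: [-3.14, -0.0, 1.36]
contact_force: [-6.4, 1.1, 9.1]
opening: -0.005
```

```bash
python3 m.py 15 | sed -n '1,2p;10,12p;18,19p'; python3 -c "
from rig import ticket
print(ticket.sign_off())"
```

```text
t 15.2 pos [508.1 185.5 257.9] rpy [-3.14 -0.    1.36] F [-6.4  1.1  9.1] open -0.005 q [0.35 0.41 1.93 0.   0.8  0.56]
d cm [ 0.15  0.22 -1.91] rot [-0.001 -0.    -0.   ]
165 [165 164 162 159 160 160 162 172 173 173 166 163 162 163 163 161 161 162]
166 [164 167 163 159 161 173 190 211 213 212 197 188 171 160 160 161 160 162]
167 [165 166 165 164 184 215 230 231 231 230 232 234 214 173 161 163 164 166]
173 [ 98  97 105 138 114 127 154 181 184 190 181 132 119 130 170 172 169 149]
174 [ 96  95  95 105 114 115 120 125 125 126 126 115 116 130 171 170 153 104]
the job is handed in; nothing more can be done
None
```

I stood the tall vial on the post and let go of it. I then pressed the lever until the cap was at pointer height and handed the job in at 15.2 s, with the arm still holding the lever down at about 9 N.

- **Cap height:** the cap top is at about 147.4 mm from the pictures and about 147.6 mm from the lever geometry. I measured the pointer at 147.1 to 147.8 mm. My first pointer estimate was 149.6 to 150.6 mm because it assumed the vial was centred on the post. I corrected it with the top camera and lowered the cap by about 2 mm.
- **Vial position:** it stands upright and did not move between the last two pictures. It sits about 2 to 3 mm off the post's centre; I left it there because it is stable.
- **Check that disagreed:** the vial's lower edge in the scene picture suggested a smaller offset from the post's centre than the cap did.
- **Other objects:** the arm never touched the pointer. The short vial and the jar were still standing in the last full picture I viewed, at 13.75 s.

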